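Load the sprung tin feeder

ROBOT

A 6-joint arm with a two-finger parallel gripper is mounted at the origin on a cart in front of the work surface, level with it; the furniture and walls round the work are solid. World frame = base frame: x ahead of the robot, y to its left, z up, the work surface at z = 0. Lengths are in m, angles in rad, forces in N, time in s.
With the tool pointing down it reaches from about 0.35 to 0.775 m from the base axis. Payload 5.5 kg.
Tool frame: the origin (TCP) lies at the very end of the fingers, on their centre line; the grasp point (between the pads) lies 19 mm behind it; z points along the fingers, y is the direction in which the jaws open and shut (so a half turn about z gives the same grasp; the last joint's range is limited). The gripper opens to 85 mm and grips with 20 to 120 N. Pads are 22 mm wide; open, the fingers measure 114 mm over their backs; the gripper's body (76 mm by 85 mm) begins 54 mm behind the grasp point. The pads swing forward as they close: fully open they stand 13 mm farther back than shut.
Start: joints at [1.181, 0.313, 0.046, 1.304, 0, 1.431], TCP at [0.142, 0.557, 0.231] pointing down, gripper open.
Joint ranges: [-2.76, 2.76], [-0.86, 1.69], [-1.03, 1.26], [-2.2, 2.34], [-1.47, 1.5], [-3.14, 3.14]. Speed limits (rad/s): [2.57, 2.57, 3.14, 3.14, 3.14, 3.14].

INTERFACE

Orientations are given as a unit quaternion [w, x, y, z].
In Python, from workcell import env gives the robot as it stands. The module is installed in compiled form; this text tells all that it offers.
- The arm moves only by the shell command python3 -m pendant 'ROWS' [FORCE]. ROWS is JSON, a list of rows, each an object with "fingers": the finger opening in mm, from 0 to 85.4; "delta_pos": the shift along the tool's x, y, z in mm, a list of three; "angular": the turn, a rotation vector about the tool's x, y, z in rad, a list of three. In form: [{"fingers": fingers, "delta_pos": [x, y, z], "angular": [ax, ay, az]}, ...]. A call has 1 to 12 rows; each row shifts and turns the commanded pose from where the row before left it, along the tool's axes as they then stand; what a row does not reach is not made up. A row lasts 1/10 s, in which the tool goes at most 50 mm and 8.59 degrees, less where a joint would pass 70% of its speed; a pose out of reach is approached as far as the arm can. A call is refused whole if a number of a shift passes 50 or a number of a turn 0.15, either way. A call with a gripper value outside its range is refused whole. The fingers move at their own pace and stop on an object; FORCE is the grip in N (left out, the last holds). Time passes only in rows, so rows that do not move let the fingers close. It gives the time, the measured TCP pose, the force and the opening at its end, in the units of the state.
- env.get_state(): the state, without advancing time (a new reading comes with each control period).
- env.read_camera(name): name is "scene" or "top" or "wrist"; returns the picture (384x512x3 uint8, blue, green, red); there is no depth.
- env.camera_params(name): a dict with "fx", "fy", "cx", "cy" (pixels), "k1" (the pictures are not rectified: a ray, as slopes to the right and down, at radius r is drawn at 1 + k1 r^2 times it, then the intrinsics apply), "view" (4x4, takes a point from world to camera coordinates). Camera axes: x right, y up, looking along -z (the intrinsics and any distortion apply to the point x, -y, -z); pixel columns grow to the right and rows downward; lengths in m; the calibration is good to about 2 mm. A picture is of the moment at which its call begins: read the wrist's pose just before it. camera_params takes no time and is no camera call; for the wrist camera it gives the pose at the moment of the call.
- env.hand_in(): hands the job in, once; it reports no verdict.
The state is a dict: "clock": time; "joint_pos": joint angles; "qvel": joint speeds; "tau": joint torques, N m; "tcp_pos": TCP position; "orientation": TCP orientation; "wrist_force": force on the tool from outside, world axes, zero at the start; "ft_torque": the same for the moment, N m; "finger_gap": finger opening in m.
Only numpy, scipy, OpenCV 4.12 (cv2) and the standard library are available. Lean on these libraries where they do the work, as an engineer would, in place of code of your own. Each camera call takes 0.05 s, during which the arm holds its last target. There are 200 camera calls.

TASK

Load the feeder that queues sample tins for the stirrer: pull its sprung follower back by the lever and hook the lever sideways into the notch, then stand the spare paint tin (the one out on the open bench, not those by the bottles at the back) in the lane behind the tin already there, and the wooden spacer block behind that to take up the leftover gap. Then unhook the lever and ease the follower forward, without letting it snap shut, until it holds the row tight against the front stop with the lever upright; keep the tins upright and leave the other things where they are.

Things in the scene. Friction and masses are not known exactly. Their poses are not given: they have to be found in the camera images.
- feeder: Tin feeder: fixed aluminium base 152 x 320 mm (x, y) with an open lane and beside it, on the -x side, a low grey lever housing. Origin under the base's centre, z up. +y runs along the lane to the front stop (two steel lugs, 66 mm high). Lane centre line at x = +30 mm. Beyond the far rail a black sensor post, 70 mm high, at y = +100 to +122 mm.
- lane_front (a point): Point on the lane's floor and centre line at the face of the front stop; axes as the feeder's; things in the lane lie at negative y of it. The slippery white floor is 12 mm above the bench. The lane is 68 mm wide between steel rails that flare out at the top (tops 29 mm above the bench on the housing side, 45 mm on the far side).
- notch (a point): Where the stem of the hooked lever passes the gate plate; axes as the feeder's. The housing covers feeder x = -72 to -10 mm, top 46 to 48 mm above the bench, with a spring drum 59 mm high at feeder y = +65 to +111 mm. The plate has a slot along y at x = -34 mm for the lever and, at its rear (-y) end, the notch to the -x side.
- handle (a point): Centre of the lever's black T-handle: a bar 36 mm long (along the feeder's y) and 26 mm across, turning freely on its own pin. It is 83 mm from the lever's pivot, a rod along the feeder's y at x = -34 mm, 22 mm above the bench: so 105 mm high when upright. Stem 10 mm thick. The lever travels with the follower, 30 mm behind (-y of) its face.
- follower_face (a point): Centre of the follower's front face: a paddle with a rubber pad standing across the lane, 60 mm wide, 15 to 55 mm above the bench; axes as the feeder's.
- follower (a joint): Travel in m: 0 = forward stop, face 145 mm from the front stop (two tins alone, 124 mm, stay loose); grows as it is pulled back (-y), to 0.092. Spring 7 N at 0, 11 N at the rear. Hooked it rests at 0.074 to 0.078. The catch is slightly undercut: the lever swings into or out of the notch only at about 0.08 to 0.092. Tight row with block: 0.019.
- lever (a joint): Swing in rad: 0 = upright in the slot, 0.55 = fully swung to the feeder's -x side, in the notch. 0.4 or more is hooked. It stays where it is left (light friction); in the slot it has only about 0.1 of play.
- tin_1: Closed paint tin, 62 mm across, 76 mm high (75 mm to the rim), already standing in the lane near the front stop, 5 to 20 mm short of it. Origin at the centre of its underside.
- tin_2: The spare paint tin, same size, 0.2 to 0.5 kg, standing on the open bench left or right of the feeder (other tins, at the back by the bottles, are not meant). Origin at the centre of its underside.
- spacer_block: Wooden spacer block standing on the bench: 60 mm (its x, goes across the lane) x 40 mm (its y, along the lane) x 44 mm high, with a grip rib on top along its y axis, 14 mm thick (x), 40 mm long, up to 66 mm high. Origin at the centre of its underside; either way round fits.
- sample_bottle: Bystander: white sample bottle with a blue cap, 62 mm across, 111 mm high. Origin at the centre of its underside.
- caliper: Bystander: digital caliper lying flat, 200 x 62 x 14 mm, behind the feeder. Origin at the centre of its underside.
- screwdriver: Bystander: screwdriver with a red handle, 181 mm long, lying behind the feeder. Origin at the centre of its underside.
- stopwatch: Bystander: black stopwatch, 62 x 68 x 20 mm, lying left of the feeder. Origin at the centre of its underside.
- marker: Bystander: red and white marker pen, 135 mm long, 17 mm thick, lying in front of the feeder. Origin at the centre of its underside.
Things that resemble listed ones, but are neither listed nor needed, are in the scene too. Leave any pink or red look-alike of the tin_2 alone.

How it is judged:
On the way, in this order (a step that is already met when the one before it is completed fails the run):
1. the follower is pulled back and hooked: the lever stands in the notch and nothing holds it (value of joint follower above 0.068 m and value of joint lever above 0.38 rad and contact force between the fingers and feeder below 0.5 N), for 0.2 s.
2. with the follower still hooked, the second tin stands in the lane behind the first and the spacer block behind it, let go (value of joint follower above 0.068 m and value of joint lever above 0.38 rad and z of each of tin_2, spacer_block in the frame of lane_front below 0.006 m and x of tin_2 in the frame of lane_front between -0.008 and 0.008 m and y of tin_2 in the frame of lane_front between -0.15 and -0.08 m and angle between each of tin_2, spacer_block's own z axis and vertical below 0.1 rad and x of spacer_block in the frame of lane_front between -0.008 and 0.008 m and y of spacer_block in the frame of lane_front between -0.21 and -0.13 m and contact force between the fingers and tin_2 below 0.3 N and contact force between the fingers and spacer_block below 0.3 N), for 0.2 s.
At the end, for the whole second after the job is handed in: Lever upright in its slot (under 0.15 rad), follower resting at 12 to 26 mm of travel; first tin within 6 mm of the front stop, second tin and then the block close behind it (within 7 mm of a tight row), all upright (0.08 rad) on the lane floor and at rest (value of joint follower between 0.012 and 0.026 m and value of joint lever below 0.15 rad and velocity of joint follower between -0.01 and 0.01 m/s and y of tin_1 in the frame of lane_front above -0.037 m and z of each of tin_1, tin_2, spacer_block in the frame of lane_front below 0.005 m and angle between each of tin_1, tin_2, spacer_block's own z axis and vertical below 0.08 rad and y of tin_2 in the frame of lane_front between -0.1 and -0.085 m and x of tin_2 in the frame of lane_front between -0.008 and 0.008 m and y of spacer_block in the frame of lane_front between -0.153 and -0.136 m and x of spacer_block in the frame of lane_front between -0.008 and 0.008 m and linear speed of each of tin_1, tin_2, spacer_block below 0.01 m/s); the robot touches nothing.
It fails at once if the follower snaps forward (faster than 0.7 m/s) (velocity of joint follower below -0.7 m/s).
It fails at once if a tin is tipped by more than 0.6 rad (angle between any of tin_1, tin_2's own z axis and vertical above 0.6 rad).
It fails at once if a bystander is moved by more than 30 mm (distance of any of sample_bottle, caliper, screwdriver, stopwatch, marker from where it was at the start of the episode above 0.03 m).
It also fails if it takes over 70 s, if anything falls off the work surface, if the arm or the gripper's body presses on something with over 40 N, if the wrist force passes 120 N, or if a joint passes its speed limit or range.

## Working session

There is one attempt and no reset: what is moved stays moved. The work goes in short steps, Python scripts to look and compute and a shell command to move; the robot and the scene stay as the last step left them, time stands still between calls to the robot, and variables do not carry over. Pictures are saved under pics/ and viewed, about 8 in all and at most 12, crops included, and the job is handed in when it is done.

```bash
mkdir -p pics; cat > h.py <<'E'
import numpy as np, cv2
from workcell import env
def ray(c,u,v,P=None):
    P=P or env.camera_params(c)
    x=(u-P['cx'])/P['fx'];y=(v-P['cy'])/P['fy'];a,b=x,y
    for _ in range(20):
        s=1+P['k1']*(a*a+b*b);a,b=x/s,y/s
    V=np.array(P['view']);R=V[:3,:3];t=V[:3,3]
    return -R.T@t, R.T@np.array([a,-b,-1.])
def onz(c,u,v,z,P=None):
    o,d=ray(c,u,v,P);return o+d*(z-o[2])/d[2]
def proj(c,p,P=None):
    P=P or env.camera_params(c);V=np.array(P['view']);q=V[:3,:3]@np.array(p)+V[:3,3]
    a,b=q[0]/-q[2],-q[1]/-q[2];s=1+P['k1']*(a*a+b*b)
    return np.array([P['fx']*a*s+P['cx'],P['fy']*b*s+P['cy']])
def snap(c,name,crop=None,scale=1):
    im=env.read_camera(c);cv2.imwrite(f'pics/{name}_raw.png',im)
    if crop: im=im[crop[1]:crop[3],crop[0]:crop[2]]
    im=cv2.resize(im,None,fx=scale,fy=scale,interpolation=cv2.INTER_CUBIC);cv2.imwrite(f'pics/{name}.png',im)
E
python3 - <<'E'
from h import *
snap('top','top0',scale=1.5);snap('scene','scene0',scale=1.5)
for c in('top','scene','wrist'):
    P=env.camera_params(c);print(c,[round(float(P[k]),3) for k in('fx','fy','cx','cy','k1')],(-np.array(P['view'])[:3,:3].T@np.array(P['view'])[:3,3]).round(3))
print(env.get_state())
E
```

```text
top [363.132, 363.132, 253.499, 189.513, 0.031] [ 0.37  -0.009  1.132]
scene [347.521, 347.521, 258.626, 184.727, -0.07] [ 0.24  -0.68   0.701]
wrist [336.915, 336.915, 255.931, 198.056, -0.012] [0.072 0.574 0.373]
{'clock': 0.1, 'joint_pos': array([1.18138487e+00, 3.13946334e-01, 4.51241398e-02, 1.30356781e+00,
       1.67038607e-05, 1.43120088e+00]), 'qvel': array([-0.00090121, -0.00067351,  0.0010146 ,  0.00066295,  0.00221153,
       -0.00023666]), 'tau': array([ 4.04489037e-03, -4.81725848e+01,  2.99243921e+01,  1.27438360e-02,
       -9.59817135e-05,  2.33035905e-06]), 'tcp_pos': array([0.14199377, 0.5567534 , 0.23049895]), 'orientation': array([-2.16378706e-04,  1.24583421e-01,  9.92208817e-01, -7.66941963e-04]), 'wrist_force': array([ 0.28790885,  0.8705125 , -0.09501706]), 'ft_torque': array([ 0.00122295, -0.00339066,  0.03440758]), 'finger_gap': 0.08542218054109575}
```

View pics/top0.png

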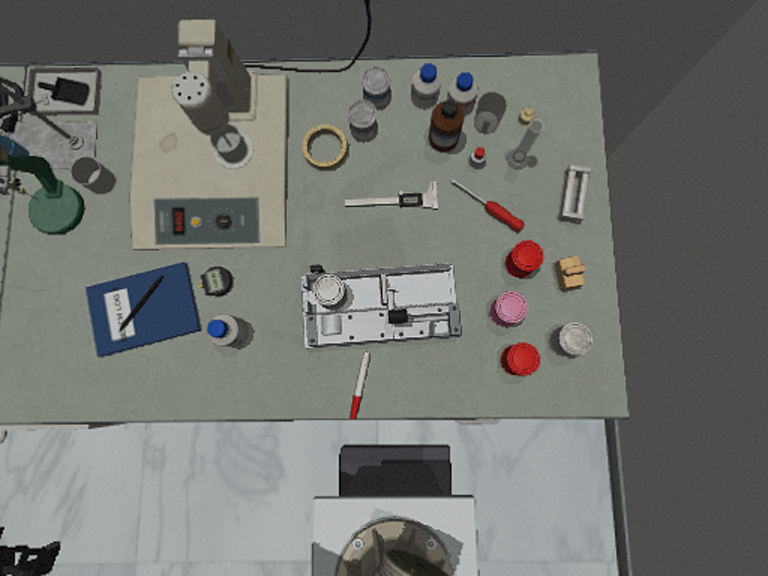

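View pics/scene0.png

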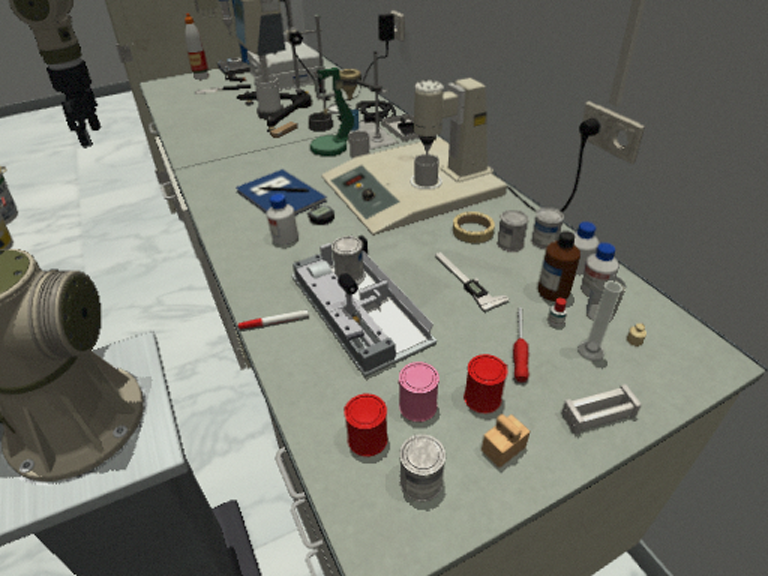

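The top view shows the feeder at about (380,305) of the 1.5x picture, with the tin in the lane at (328,290) and the lever handle at (397,315). Candidates for tin_2:
- Grey tin at (575,338) on the open bench: this is my choice.
- Reds at (526,258) and (521,359), and the pink at (510,308): look-alikes.
- Greys at (376,82) and (362,115): back by the bottles.

The spacer block is at (571,272).

```bash
python3 - <<'E'
from h import *
im=cv2.imread('pics/top0_raw.png');x0,y0=195,160
c=im[y0:265,x0:420];b=cv2.resize(c,None,fx=3.5,fy=3.5,interpolation=cv2.INTER_CUBIC)
cv2.imwrite('pics/crop1.png',b)
g=cv2.cvtColor(b,cv2.COLOR_BGR2GRAY)
C=cv2.HoughCircles(g,cv2.HOUGH_GRADIENT,1.2,40,param1=120,param2=25,minRadius=30,maxRadius=48)
for u,v,r in C[0]:
    U,V=(u+.5)/3.5-.5+x0,(v+.5)/3.5-.5+y0;p=onz('top',U,V,.075);print((u,v,r),(U,V),p.round(4), 'r',round(r/3.5/363*(1.132-.075),4))
E
```

```text
(np.float32(96.600006), np.float32(124.200005), np.float32(47.28)) (np.float32(222.24286), np.float32(195.12857)) [0.5459 0.1119 0.075 ] r 0.0393
(np.float32(660.60004), np.float32(229.8), np.float32(38.04)) (np.float32(383.38574), np.float32(225.3)) [ 0.4514 -0.3522  0.075 ] r 0.0316
(np.float32(508.2), np.float32(156.6), np.float32(35.28)) (np.float32(339.84286), np.float32(204.38571)) [ 0.5135 -0.2319  0.075 ] r 0.0294
(np.float32(540.60004), np.float32(275.40002), np.float32(40.08)) (np.float32(349.1), np.float32(238.32858)) [ 0.4153 -0.2529  0.075 ] r 0.0333
(np.float32(348.6), np.float32(184.20001), np.float32(39.36)) (np.float32(294.24286), np.float32(212.27142)) [ 0.4921 -0.099   0.075 ] r 0.0327
(np.float32(250.20001), np.float32(113.4), np.float32(40.68)) (np.float32(266.12857), np.float32(192.04286)) [ 0.5532 -0.018   0.075 ] r 0.0338
(np.float32(175.8), np.float32(131.40001), np.float32(44.64)) (np.float32(244.87143), np.float32(197.18571)) [0.5388 0.0449 0.075 ] r 0.0371
(np.float32(547.80005), np.float32(30.6), np.float32(32.4)) (np.float32(351.15717), np.float32(168.38571)) [ 0.6205 -0.2707  0.075 ] r 0.027
(np.float32(155.40001), np.float32(204.6), np.float32(44.64)) (np.float32(239.04286), np.float32(218.1)) [0.4772 0.0623 0.075 ] r 0.0371
(np.float32(321.0), np.float32(138.6), np.float32(32.4)) (np.float32(286.35715), np.float32(199.24286)) [ 0.5309 -0.077   0.075 ] r 0.027
```

View pics/crop1.png

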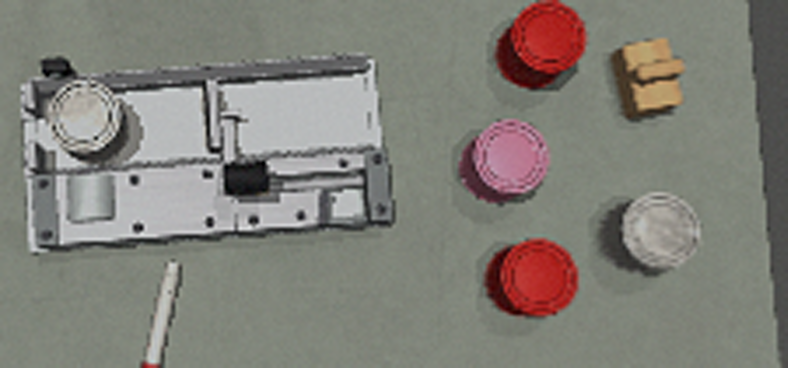

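The crop confirms that tin_2 is the bare grey tin at crop (660,230). Cast to z=0.075 it lies at (0.451,-0.352) with a radius of about 31 mm. The block is at crop (650,78), with its rib roughly along the lane. Next I turn the tool to line up with the feeder and go over it.

```bash
python3 -m pendant '[{"fingers":85,"delta_pos":[0,0,0],"angular":[0,0,0.14]},{"fingers":85,"delta_pos":[0,0,0],"angular":[0,0,0.14]},{"fingers":85,"delta_pos":[0,0,0],"angular":[0,0,0.14]},{"fingers":85,"delta_pos":[0,0,0],"angular":[0,0,0.14]},{"fingers":85,"delta_pos":[0,0,0],"angular":[0,0,0.14]},{"fingers":85,"delta_pos":[0,0,0],"angular":[0,0,0.14]},{"fingers":85,"delta_pos":[0,0,0],"angular":[0,0,0.14]},{"fingers":85,"delta_pos":[0,0,0],"angular":[0,0,0.14]},{"fingers":85,"delta_pos":[0,0,0],"angular":[0,0,0.12]}]'
python3 - <<'E'
from h import *
from scipy.spatial.transform import Rotation as R
s=env.get_state();q=s['orientation'];M=R.from_quat([q[1],q[2],q[3],q[0]]).as_matrix();print(M.round(3),s['tcp_pos'],s['joint_pos'].round(3))
print(M.T@(np.array([.52,-.06,.25])-s['tcp_pos']))
E
```

```text
clock: 1.0
tcp_pos: [0.142, 0.5569, 0.2308]
orientation: [0.0, 0.68, 0.733, -0.0]
wrist_force: [0.2, 0.2, -0.3]
finger_gap: 0.085
[[-0.076  0.997 -0.   ]
 [ 0.997  0.076 -0.001]
 [-0.001 -0.    -1.   ]] [0.14204989 0.55687568 0.23076565] [1.181 0.314 0.045 1.304 0.    2.677]
[-0.64367073  0.33028312 -0.01878587]
```

```bash
python3 -m pendant '[{"fingers":85,"delta_pos":[-42,22,-1],"angular":[0,0,0]},{"fingers":85,"delta_pos":[-42,22,-1],"angular":[0,0,0]},{"fingers":85,"delta_pos":[-42,22,-1],"angular":[0,0,0]},{"fingers":85,"delta_pos":[-42,22,-1],"angular":[0,0,0]},{"fingers":85,"delta_pos":[-42,22,-1],"angular":[0,0,0]},{"fingers":85,"delta_pos":[-42,22,-1],"angular":[0,0,0]},{"fingers":85,"delta_pos":[-42,22,-1],"angular":[0,0,0]},{"fingers":85,"delta_pos":[-42,22,-1],"angular":[0,0,0]},{"fingers":85,"delta_pos":[-42,22,-1],"angular":[0,0,0]},{"fingers":85,"delta_pos":[-42,22,-1],"angular":[0,0,0]},{"fingers":85,"delta_pos":[-42,22,-1],"angular":[0,0,0]},{"fingers":85,"delta_pos":[-42,22,-1],"angular":[0,0,0]}]'; python3 -m pendant '[{"fingers":85,"delta_pos":[-36,18,-1],"angular":[0,0,0]},{"fingers":85,"delta_pos":[-36,18,-1],"angular":[0,0,0]},{"fingers":85,"delta_pos":[-36,18,-1],"angular":[0,0,0]},{"fingers":85,"delta_pos":[-36,18,-1],"angular":[0,0,0]},{"fingers":85,"delta_pos":[0,0,0],"angular":[0,0,0]}]'
python3 - <<'E'
from h import *
import pickle
pickle.dump(env.camera_params('wrist'),open('w1.pkl','wb'))
snap('wrist','w1',scale=1.5)
E
```

```text
clock: 2.2
tcp_pos: [0.4465, 0.0743, 0.2432]
orientation: [-0.0, 0.678, 0.735, 0.0]
wrist_force: [1.8, 1.2, -0.7]
finger_gap: 0.0849
clock: 2.7
tcp_pos: [0.5316, -0.0655, 0.2462]
orientation: [0.0, 0.68, 0.734, -0.0]
wrist_force: [-0.9, 1.5, -0.1]
finger_gap: 0.085
```

View pics/w1.png

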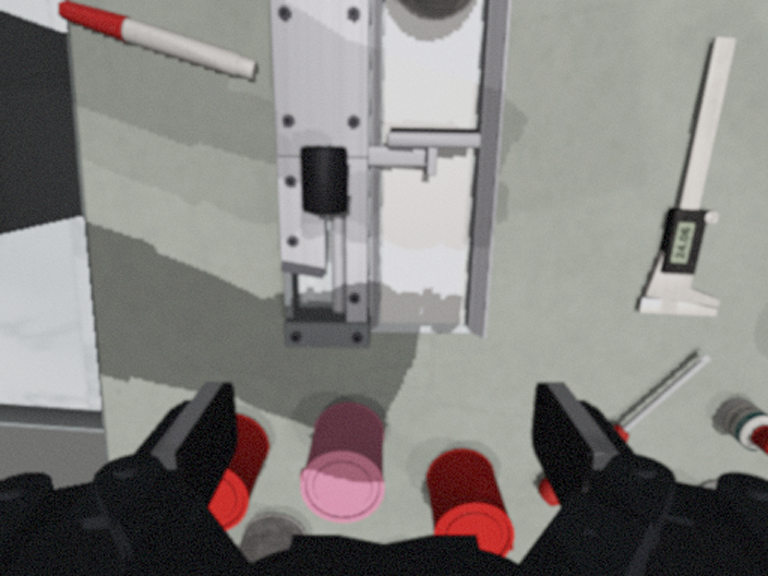

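The handle is at (325,180) and the lane runs between x≈380 and 480 of this picture. The rear plate of the housing is at (286–370, 322–346), and the pink and red tins are at the bottom. Now I cast these features.

```bash
python3 - <<'E'
from h import *
import pickle
P=pickle.load(open('w1.pkl','rb'))
f=lambda u,v,z:onz('wrist',u/1.5,v/1.5,z,P)
print('axis',ray('wrist',256,198,P)[1].round(3))
im=cv2.imread('pics/w1_raw.png');m=(im.max(2)<50).astype(np.uint8);m[:,:185]=0;m[:,245:]=0;m[:80]=0;m[160:]=0
n,l,st,ce=cv2.connectedComponentsWithStats(m);i=1+st[1:,4].argmax();print('handle bbox',st[i],ce[i]);c=ce[i]
x,y,w,h=st[i][:4]
for z in(.105,.118):print('handle',z,onz('wrist',*c,z,P).round(4),[onz('wrist',a,b,z,P).round(4)[:2] for a,b in((x,y),(x+w,y+h))])
for n,u,v,z in[('hous rear L',286,346,.047),('hous rear R',370,345,.047),('hous left top',272,2,.047),('housing left mid',279,180,.047),('far rail rear outer',486,336,.045),('far rail top outer',511,2,.045),('floor rear R',470,328,.012),('paddle L',390,136,.055),('paddle R',479,139,.055)]:
    print(n,f(u,v,z).round(4))
# screws on the housing: parallel line
a=f(284,14,.047);b=f(288,121,.047);print('screws ang',np.arctan2(-(a-b)[0],(a-b)[1]))
c0=f(354,14,.047);d=f(354,298,.047);print('screwsR ang',np.arctan2(-(c0-d)[0],(c0-d)[1]))
# top view
g=lambda u,v,z:onz('top',(u+.5)/3.5-.5+195,(v+.5)/3.5-.5+160,z)
print('top: tin1',g(86,117,.087),'handle',g(247,178,.115))
for n,u,v,z in[('railtop L',45,78,.045),('railtop R',372,60,.045),('hous fr near',33,250,.01),('hous rear near',393,222,.01),('tin2',660,231,.075)]:print(n,g(u,v,z).round(4))
# block
im=cv2.imread('pics/top0_raw.png');hsv=cv2.cvtColor(im,cv2.COLOR_BGR2HSV)
m=cv2.inRange(hsv,(8,70,60),(25,255,255));m[:160]=0;m[215:]=0;m[:,:360]=0;m[:,400:]=0
cn=max(cv2.findContours(m,0,2)[0],key=cv2.contourArea);print('block',cv2.minAreaRect(cn))
for u,v in((660,69),):print(g(u,v,.066))
r0,r1=g(638,72,.066),g(683,65,.066);print('rib ends',r0,r1,'yaw',np.arctan2(-(r0-r1)[0],(r0-r1)[1]))
E
```

```text
axis [ 0.022 -0.284 -0.959]
handle bbox [ 201   98   30   45 1107] [216.00090334 120.90153568]
handle 0.105 [ 0.4948 -0.0142  0.105 ] [array([0.482 , 0.0029]), array([ 0.5081, -0.0314])]
handle 0.118 [ 0.4963 -0.0133  0.118 ] [array([0.484 , 0.0031]), array([ 0.5089, -0.0296])]
hous rear L [ 0.4658 -0.1371  0.047 ]
hous rear R [ 0.5265 -0.1318  0.047 ]
hous left top [0.4527 0.0851 0.047 ]
housing left mid [ 0.4588 -0.0197  0.047 ]
far rail rear outer [ 0.61   -0.1193  0.045 ]
far rail top outer [0.5968 0.0964 0.045 ]
floor rear R [ 0.6045 -0.1256  0.012 ]
paddle L [0.5296 0.0132 0.055 ]
paddle R [0.5857 0.0156 0.055 ]
screws ang 0.06267907045781813
screwsR ang 0.05867053780140879
top: tin1 [0.55018066 0.11940468 0.087     ] handle [ 0.49360675 -0.01427278  0.115     ]
railtop L [0.5926 0.1608 0.045 ]
railtop R [ 0.604  -0.1251  0.045 ]
hous fr near [0.4451 0.1749 0.01  ]
hous rear near [ 0.4658 -0.1423  0.01  ]
tin2 [ 0.4504 -0.3516  0.075 ]
block ((380.539306640625, 181.33706665039062), (20.23735809326172, 19.487823486328125), 77.00537872314453)
[ 0.58762055 -0.36460189  0.066     ]
rib ends [ 0.58534159 -0.3461449   0.066     ] [ 0.59074485 -0.38392856  0.066     ] yaw 0.1420420307996111
```

```bash
python3 -m pendant '[{"fingers":60,"delta_pos":[28,-16,0],"angular":[0,0,0.015]},{"fingers":60,"delta_pos":[27,-16,30],"angular":[0,0,0]},{"fingers":60,"delta_pos":[0,0,40],"angular":[0,0,0]},{"fingers":60,"delta_pos":[0,0,40],"angular":[0,0,0]},{"fingers":60,"delta_pos":[0,0,0],"angular":[0,0,0]}]'
python3 - <<'E'
from h import *
s=env.get_state();print(s['tcp_pos'],s['orientation'].round(4), 2*np.arctan2(s['orientation'][1],s['orientation'][2]))
snap('wrist','w2',scale=1.5)
E
```

```text
clock: 3.25
tcp_pos: [0.4882, -0.0069, 0.1326]
orientation: [-0.005, 0.683, 0.731, -0.003]
wrist_force: [-0.9, 0.4, -0.0]
finger_gap: 0.0598
[ 0.48817066 -0.00691365  0.13256724] [-0.0046  0.6827  0.7306 -0.0028] 1.5030661293030387
```

View pics/w2.png

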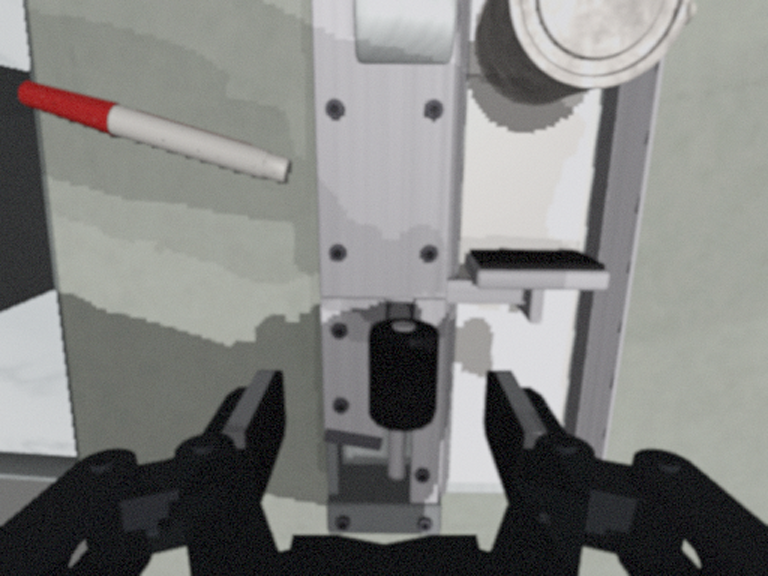

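The handle is at (403,372), centred between the fingers at (283) and (487) to within a few mm. I let the arm settle, then re-read.

```bash
python3 -m pendant '[{"fingers":60,"delta_pos":[0,0,0],"angular":[0,0,0]},{"fingers":60,"delta_pos":[0,0,0],"angular":[0,0,0]},{"fingers":60,"delta_pos":[0,0,0],"angular":[0,0,0]}]'; cat >> h.py <<'E'
TH=.061; H=np.array([.4955,-.0138])  # feeder angle; handle at travel 0
X=np.array([np.cos(TH),np.sin(TH)]);Y=np.array([-np.sin(TH),np.cos(TH)])
LF=H+.064*X+.175*Y
def delta(target):
    from scipy.spatial.transform import Rotation as R
    s=env.get_state();q=s['orientation'];M=R.from_quat([q[1],q[2],q[3],q[0]]).as_matrix()
    print('tcp',s['tcp_pos'].round(4),'yawerr',round(float(np.arctan2(-M[0,0],M[1,0])-TH),4),'tilt',M[2,:2].round(3),'gap',round(s['finger_gap'],4),'F',np.round(s['wrist_force'],1),'t',s['clock'])
    print('delta mm (tool)',(M.T@(np.array(target)-s['tcp_pos'])*1000).round(1))
E
python3 -c "
from h import *
delta([*H,.087]); print(env.get_state()['joint_pos'].round(3),LF)"
```

```text
clock: 3.6
tcp_pos: [0.495, -0.0093, 0.1393]
orientation: [0.001, 0.683, 0.73, 0.001]
wrist_force: [0.5, -0.8, 0.6]
finger_gap: 0.06
tcp [ 0.495  -0.0093  0.1393] yawerr 0.0049 tilt [-0.001  0.004] gap 0.06 F [ 0.5 -0.8  0.6] t 3.6
delta mm (tool) [-4.5 -0.  52.3]
[-0.181  0.207 -0.328  1.033  0.     1.324] [0.54871258 0.16477609]
```

```bash
python3 -m pendant '[{"fingers":60,"delta_pos":[-4,0,18],"angular":[0,0,0.005]},{"fingers":60,"delta_pos":[0,0,18],"angular":[0,0,0]},{"fingers":60,"delta_pos":[0,0,15],"angular":[0,0,0]},{"fingers":60,"delta_pos":[0,0,0],"angular":[0,0,0]},{"fingers":20,"delta_pos":[0,0,0],"angular":[0,0,0]},{"fingers":20,"delta_pos":[0,0,0],"angular":[0,0,0]},{"fingers":20,"delta_pos":[0,0,0],"angular":[0,0,0]},{"fingers":20,"delta_pos":[0,0,0],"angular":[0,0,0]},{"fingers":20,"delta_pos":[0,0,0],"angular":[0,0,0]},{"fingers":20,"delta_pos":[0,0,0],"angular":[0,0,0]}]' 40; python3 -c "
from h import *
delta([*H,.087])"
```

```text
clock: 4.6
tcp_pos: [0.4949, -0.0132, 0.0876]
orientation: [0.001, 0.685, 0.728, 0.001]
wrist_force: [-0.1, -0.2, 5.8]
finger_gap: 0.0247
tcp [ 0.4949 -0.0132  0.0876] yawerr -0.0 tilt [-0.001  0.003] gap 0.0247 F [-0.1 -0.2  5.8] t 4.6
delta mm (tool) [-0.6  0.5  0.6]
```

```bash
python3 -m pendant '[{"fingers":20,"delta_pos":[-8,0,0],"angular":[0,0,0]},{"fingers":20,"delta_pos":[-10,0,0],"angular":[0,0,0]},{"fingers":20,"delta_pos":[-10,0,0],"angular":[0,0,0]},{"fingers":20,"delta_pos":[-10,0,0],"angular":[0,0,0]},{"fingers":20,"delta_pos":[-10,0,0],"angular":[0,0,0]},{"fingers":20,"delta_pos":[-10,0,0],"angular":[0,0,0]},{"fingers":20,"delta_pos":[-10,0,0],"angular":[0,0,0]},{"fingers":20,"delta_pos":[-10,0,0],"angular":[0,0,0]},{"fingers":20,"delta_pos":[-8,0,0],"angular":[0,0,0]},{"fingers":20,"delta_pos":[0,0,0],"angular":[0,0,0]},{"fingers":20,"delta_pos":[0,0,0],"angular":[0,0,0]}]' 60; python3 -c "
from h import *
delta([*(H-.087*Y),.087])"
```

```text
clock: 5.7
tcp_pos: [0.4998, -0.0965, 0.0876]
orientation: [-0.001, 0.685, 0.729, 0.003]
wrist_force: [-0.2, 9.4, 9.9]
finger_gap: 0.0246
tcp [ 0.4998 -0.0965  0.0876] yawerr 0.0015 tilt [0.005 0.003] gap 0.0246 F [-0.2  9.4  9.9] t 5.7
delta mm (tool) [-4.2  0.7  0.6]
```

```bash
python3 -m pendant '[{"fingers":20,"delta_pos":[-3,0,0],"angular":[0,0,0]},{"fingers":20,"delta_pos":[0,0,0],"angular":[0,0,0]},{"fingers":20,"delta_pos":[0,-9,0.5],"angular":[0,0,0]},{"fingers":20,"delta_pos":[0,-9,1.5],"angular":[0,0,0]},{"fingers":20,"delta_pos":[0,-9,2.5],"angular":[0,0,0]},{"fingers":20,"delta_pos":[0,-8,3.5],"angular":[0,0,0]},{"fingers":20,"delta_pos":[0,-8,4],"angular":[0,0,0]},{"fingers":20,"delta_pos":[0,0,0],"angular":[0,0,0]},{"fingers":20,"delta_pos":[0,0,0],"angular":[0,0,0]}]' ; python3 -c "
from h import *
delta([*(H-.087*Y-.0434*X),.075])"
```

```text
clock: 6.6
tcp_pos: [0.4585, -0.1021, 0.0764]
orientation: [0.001, 0.684, 0.729, 0.004]
wrist_force: [1.2, 11.5, 12.7]
finger_gap: 0.0243
tcp [ 0.4585 -0.1021  0.0764] yawerr 0.002 tilt [0.005 0.007] gap 0.0243 F [ 1.2 11.5 12.7] t 6.6
delta mm (tool) [-1.1 -1.1  1.4]
```

```bash
python3 -m pendant '[{"fingers":20,"delta_pos":[3,0,0],"angular":[0,0,0]},{"fingers":20,"delta_pos":[3,0,0],"angular":[0,0,0]},{"fingers":20,"delta_pos":[3,0,0],"angular":[0,0,0]},{"fingers":20,"delta_pos":[2,0,0],"angular":[0,0,0]},{"fingers":20,"delta_pos":[0,0,0],"angular":[0,0,0]},{"fingers":20,"delta_pos":[0,0,0],"angular":[0,0,0]}]' ; python3 -c "
from h import *
delta([*(H-.076*Y-.0434*X),.075])"
```

```text
clock: 7.2
tcp_pos: [0.4582, -0.0919, 0.0766]
orientation: [0.001, 0.685, 0.729, 0.003]
wrist_force: [-0.2, 8.7, 13.2]
finger_gap: 0.0241
tcp [ 0.4582 -0.0919  0.0766] yawerr 0.0018 tilt [0.003 0.007] gap 0.0241 F [-0.2  8.7 13.2] t 7.2
delta mm (tool) [-0.3 -1.5  1.6]
```

```bash
python3 -m pendant '[{"fingers":20,"delta_pos":[2,0,0],"angular":[0,0,0]},{"fingers":20,"delta_pos":[0,0,0],"angular":[0,0,0]},{"fingers":20,"delta_pos":[0,0,0],"angular":[0,0,0]}]' ; python3 -c "
from h import *
delta([*(H-.076*Y-.0434*X),.075])
snap('wrist','w3',scale=1.5)"
```

```text
clock: 7.5
tcp_pos: [0.4585, -0.0915, 0.0768]
orientation: [0.003, 0.685, 0.729, 0.002]
wrist_force: [0.7, 3.9, 11.7]
finger_gap: 0.024
tcp [ 0.4585 -0.0915  0.0768] yawerr 0.0008 tilt [-0.001  0.007] gap 0.024 F [ 0.7  3.9 11.7] t 7.5
delta mm (tool) [-0.7 -1.8  1.8]
```

View pics/w3.png

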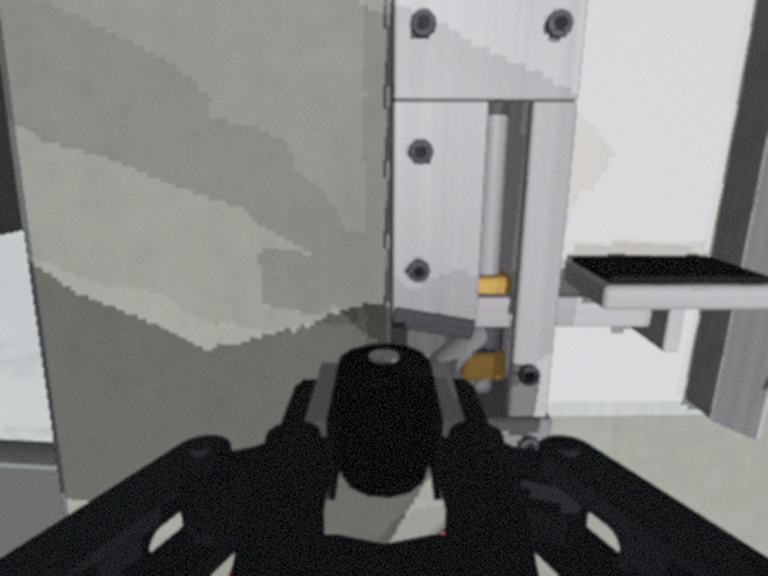

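The stem at (460,345) sits in the notch, and the force fell while the handle stayed put. The catch is now carrying the load, so I unload and let go.

```bash
python3 -m pendant '[{"fingers":20,"delta_pos":[1.5,0,0],"angular":[0,0,0]},{"fingers":26,"delta_pos":[0,0,0],"angular":[0,0,0]},{"fingers":40,"delta_pos":[0,0,0],"angular":[0,0,0]},{"fingers":60,"delta_pos":[0,0,0],"angular":[0,0,0]},{"fingers":60,"delta_pos":[0,0,0],"angular":[0,0,0]},{"fingers":60,"delta_pos":[0,0,-30],"angular":[0,0,0]},{"fingers":60,"delta_pos":[0,0,-40],"angular":[0,0,0]},{"fingers":60,"delta_pos":[0,0,-40],"angular":[0,0,0]},{"fingers":60,"delta_pos":[0,0,0],"angular":[0,0,0]},{"fingers":60,"delta_pos":[0,0,0],"angular":[0,0,0]},{"fingers":60,"delta_pos":[0,0,0],"angular":[0,0,0]}]' ; python3 -c "
from h import *
snap('wrist','w4',scale=1.5)
delta([.4510,-.3518,.2])
# tin2 refine in scene view
im=env.read_camera('scene');cv2.imwrite('pics/s1_raw.png',im);p=proj('scene',[.451,-.352,.075]);print(p)
"
```

```text
clock: 8.65
tcp_pos: [0.4546, -0.0896, 0.1831]
orientation: [-0.001, 0.685, 0.728, -0.0]
wrist_force: [-0.4, -0.0, 0.1]
finger_gap: 0.0599
tcp [ 0.4544 -0.0896  0.1828] yawerr 0.0 tilt [ 0.001 -0.003] gap 0.0596 F [-0.5  0.2  0.3] t 8.7
delta mm (tool) [-261.5  -19.4  -17.5]
[280.54242637 301.81793905]
```

View pics/w4.png

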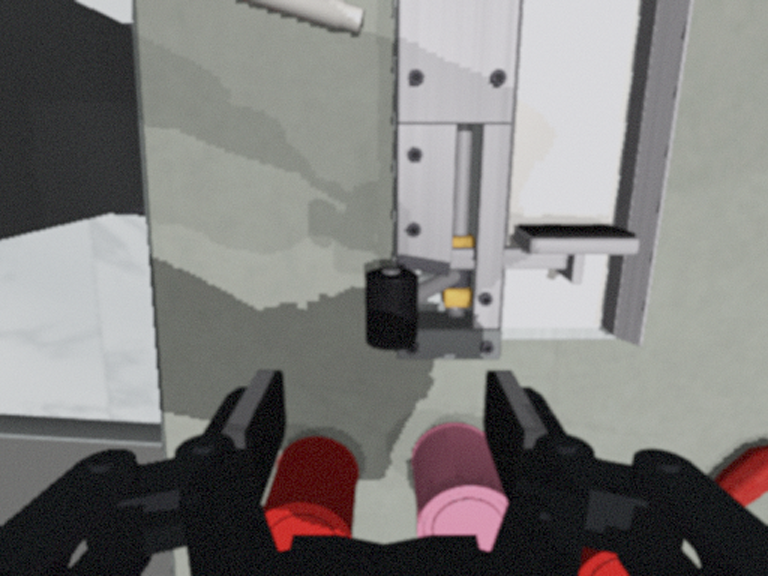

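The lever is hooked, with the handle at (392,305) on the housing's outer side and the follower back at (575,238). Nothing is touching it. Next is the spare tin, with one look on the way.

```bash
python3 -m pendant '[{"fingers":85,"delta_pos":[-30,-3,-5],"angular":[0,0,0]},{"fingers":85,"delta_pos":[-40,-4,-7],"angular":[0,0,0]},{"fingers":85,"delta_pos":[-40,-4,-5],"angular":[0,0,0]},{"fingers":85,"delta_pos":[-40,-4,0],"angular":[0,0,0]},{"fingers":85,"delta_pos":[-20,-4,0],"angular":[0,0,0]},{"fingers":85,"delta_pos":[0,0,0],"angular":[0,0,0]},{"fingers":85,"delta_pos":[0,0,0],"angular":[0,0,0]},{"fingers":85,"delta_pos":[0,0,0],"angular":[0,0,0]}]' ; python3 -c "
from h import *
import pickle
P=env.camera_params('wrist');pickle.dump(P,open('w5.pkl','wb'))
snap('wrist','w5',scale=1.5)
delta([.4510,-.3518,.2])
print(proj('wrist',[.451,-.352,.075],P)*1.5,proj('wrist',[.588,-.365,.066],P)*1.5)
"
```

```text
clock: 9.55
tcp_pos: [0.4464, -0.2596, 0.2005]
orientation: [-0.001, 0.685, 0.729, 0.0]
wrist_force: [0.1, 0.1, 0.8]
finger_gap: 0.0849
tcp [ 0.4466 -0.2595  0.2008] yawerr 0.0013 tilt [ 0.001 -0.001] gap 0.0847 F [0.2 0.2 0.3] t 9.6
delta mm (tool) [-92.4  -1.4   0.7]
[382.43175916 433.35873232] [598.08793744 455.22005616]
```

View pics/w5.png

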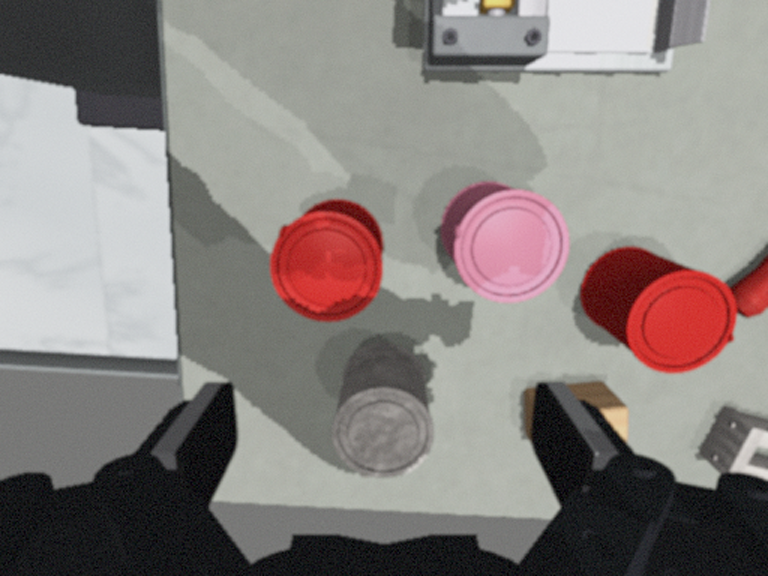

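The tin's rim centre is at (383,431) and the prediction was (382,433), so the position holds. I descend and grip.

```bash
python3 -m pendant '[{"fingers":85,"delta_pos":[-30,0,0],"angular":[0,0,0]},{"fingers":85,"delta_pos":[-35,-1,0],"angular":[0,0,0]},{"fingers":85,"delta_pos":[-26,0,20],"angular":[0,0,0]},{"fingers":85,"delta_pos":[0,0,35],"angular":[0,0,0]},{"fingers":85,"delta_pos":[0,0,10],"angular":[0,0,0]},{"fingers":85,"delta_pos":[0,0,0],"angular":[0,0,0]},{"fingers":85,"delta_pos":[0,0,0],"angular":[0,0,0]}]'; python3 -c "
from h import *
delta([.4510,-.3518,.040])"
```

```text
clock: 10.3
tcp_pos: [0.4518, -0.3509, 0.1373]
orientation: [0.0, 0.685, 0.729, 0.0]
wrist_force: [1.3, 0.2, 0.5]
finger_gap: 0.0852
tcp [ 0.4518 -0.3509  0.1373] yawerr 0.0015 tilt [-0.  0.] gap 0.0852 F [1.3 0.2 0.5] t 10.3
delta mm (tool) [-0.9 -0.9 97.3]
```

```bash
python3 -m pendant '[{"fingers":85,"delta_pos":[-1,-1,30],"angular":[0,0,0]},{"fingers":85,"delta_pos":[0,0,35],"angular":[0,0,0]},{"fingers":85,"delta_pos":[0,0,22],"angular":[0,0,0]},{"fingers":85,"delta_pos":[0,0,10],"angular":[0,0,0]},{"fingers":85,"delta_pos":[0,0,0],"angular":[0,0,0]},{"fingers":58,"delta_pos":[0,0,0],"angular":[0,0,0]},{"fingers":58,"delta_pos":[0,0,0],"angular":[0,0,0]},{"fingers":58,"delta_pos":[0,0,0],"angular":[0,0,0]},{"fingers":58,"delta_pos":[0,0,0],"angular":[0,0,0]},{"fingers":58,"delta_pos":[0,0,0],"angular":[0,0,0]}]' 40; python3 -c "
from h import *
delta([.4510,-.3518,.040])"
```

```text
clock: 11.3
tcp_pos: [0.4514, -0.3538, 0.0415]
orientation: [0.002, 0.685, 0.728, -0.0]
wrist_force: [-1.6, -0.1, 5.8]
finger_gap: 0.0609
tcp [ 0.4514 -0.3538  0.0415] yawerr 0.0 tilt [-0.003  0.002] gap 0.0609 F [-1.6 -0.1  5.8] t 11.3
delta mm (tool) [ 2.  -0.3  1.5]
```

```bash
python3 -m pendant '[{"fingers":58,"delta_pos":[0,0,-15],"angular":[0,0,0]},{"fingers":58,"delta_pos":[0,0,-35],"angular":[0,0,0]},{"fingers":58,"delta_pos":[0,0,-40],"angular":[0,0,0]},{"fingers":58,"delta_pos":[0,0,-40],"angular":[0,0,0]},{"fingers":58,"delta_pos":[0,0,-20],"angular":[0,0,0]},{"fingers":58,"delta_pos":[0,0,0],"angular":[0,0,0]}]'; python3 -c "
from h import *
print(LF-.117*Y)
delta([*(LF-.117*Y),.19])"
```

```text
clock: 11.9
tcp_pos: [0.452, -0.3543, 0.1933]
orientation: [0.004, 0.685, 0.728, -0.0]
wrist_force: [1.4, -0.8, -4.5]
finger_gap: 0.0606
[0.55584516 0.0479937 ]
tcp [ 0.452  -0.3543  0.1933] yawerr 0.0 tilt [-0.005  0.005] gap 0.0606 F [ 1.4 -0.8 -4.5] t 11.9
delta mm (tool) [395.3 128.2   1.7]
```

```bash
python3 -m pendant '[{"fingers":58,"delta_pos":[20,6,0],"angular":[0,0,0]},{"fingers":58,"delta_pos":[36,12,0],"angular":[0,0,0]},{"fingers":58,"delta_pos":[42,14,0],"angular":[0,0,0]},{"fingers":58,"delta_pos":[42,14,0],"angular":[0,0,0]},{"fingers":58,"delta_pos":[42,14,0],"angular":[0,0,0]},{"fingers":58,"delta_pos":[42,14,0],"angular":[0,0,0]},{"fingers":58,"delta_pos":[42,14,0],"angular":[0,0,0]},{"fingers":58,"delta_pos":[42,14,0],"angular":[0,0,0]},{"fingers":58,"delta_pos":[36,12,0],"angular":[0,0,0]},{"fingers":58,"delta_pos":[20,6,0],"angular":[0,0,0]},{"fingers":58,"delta_pos":[0,0,0],"angular":[0,0,0]},{"fingers":58,"delta_pos":[0,0,0],"angular":[0,0,0]}]'; python3 -c "
from h import *
import pickle
delta([*(LF-.117*Y),.0545])
P=env.camera_params('wrist');pickle.dump(P,open('w6.pkl','wb'))
snap('wrist','w6',scale=1.5)"
```

```text
clock: 13.1
tcp_pos: [0.547, 0.0184, 0.1875]
orientation: [-0.001, 0.685, 0.729, -0.001]
wrist_force: [-0.7, 0.3, -4.4]
finger_gap: 0.0606
tcp [0.547  0.0184 0.1875] yawerr 0.0014 tilt [ 0.    -0.003] gap 0.0606 F [-0.7  0.3 -4.4] t 13.1
delta mm (tool) [ 29.   11.1 133. ]
```

View pics/w6.png

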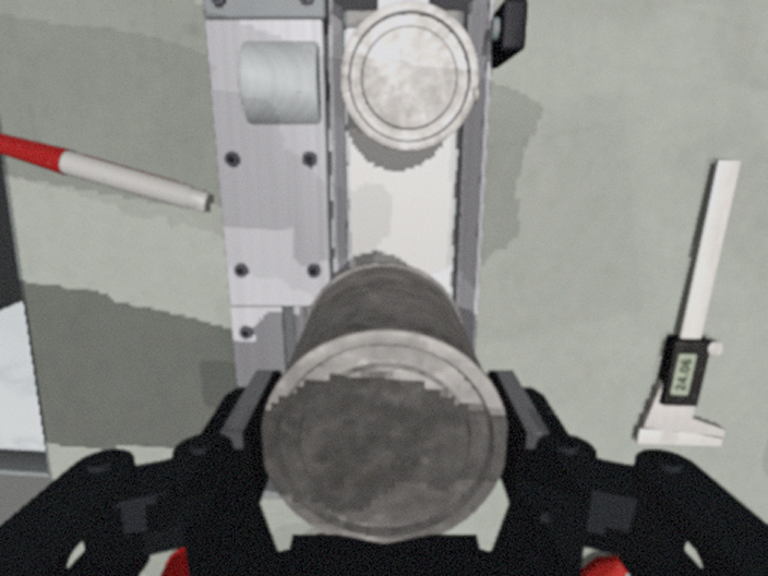

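It shows tin 1 at (411,78), the lane floor between about (345,190) and (457,190), and tin 2 held upright. I check the lane centre and tin 1 from these.

```bash
python3 -c "
from h import *
import pickle
P=pickle.load(open('w6.pkl','rb'))
f=lambda u,v,z:onz('wrist',u/1.5,v/1.5,z,P)
L=lambda p:((p[:2]-LF)@X*1000,(p[:2]-LF)@Y*1000)
print('tin1',L(f(411,78,.087)));print('heldtin', L(f(384,433,.1875+.035)), 'tcp',L(np.array([.547,.0184])))
for v in(170,200,240):print('floor L/R',L(f(346,v,.012))[0],L(f(457,v,.012))[0])
print('drum',[L(f(u,v,.055)) for u,v in((240,123),(320,123),(320,42))],'stop edge',L(f(400,2,.066)))
print('edge hous',L(f(206,2,.047)),L(f(234,370,.047)))
"
```

```text
tin1 (np.float64(1.0176412570930757), np.float64(-44.47611357517176))
heldtin (np.float64(-10.608040280303282), np.float64(-140.08516877318215)) tcp (np.float64(-10.632803947571137), np.float64(-145.99944163465779))
floor L/R -34.36921850985734 33.394137179477276
floor L/R -34.7415095038798 34.12680606935622
floor L/R -35.26031765339414 35.147678021273684
drum [(np.float64(-85.34211892265719), np.float64(-61.96931823722168)), (np.float64(-44.038605875503066), np.float64(-62.03027469671635)), (np.float64(-42.73587822510921), np.float64(-23.97819071504107))] stop edge (np.float64(-3.6047330762172964), np.float64(-9.020130516890063))
edge hous (np.float64(-100.13986281856724), np.float64(-4.07290229540399)) (np.float64(-102.61494729144589), np.float64(-204.4105725554594))
```

```bash
python3 -m pendant '[{"fingers":58,"delta_pos":[12,5,0],"angular":[0,0,0]},{"fingers":58,"delta_pos":[12,6,20],"angular":[0,0,0]},{"fingers":58,"delta_pos":[0,0,25],"angular":[0,0,0]},{"fingers":58,"delta_pos":[0,0,15],"angular":[0,0,0]},{"fingers":58,"delta_pos":[0,0,0],"angular":[0,0,0]},{"fingers":58,"delta_pos":[0,0,0],"angular":[0,0,0]}]'; python3 -c "
from h import *
delta([*(LF-.122*Y),.0545])"
```

```text
clock: 13.75
tcp_pos: [0.5575, 0.0421, 0.1293]
orientation: [-0.0, 0.686, 0.728, -0.0]
wrist_force: [0.6, -0.0, -4.1]
finger_gap: 0.0608
tcp [0.5575 0.0421 0.1293] yawerr -0.0011 tilt [ 0. -0.] gap 0.0608 F [ 0.6 -0.  -4.1] t 13.75
delta mm (tool) [ 1.  -1.3 74.8]
```

```bash
python3 -m pendant '[{"fingers":58,"delta_pos":[0,-1,15],"angular":[0,0,0]},{"fingers":58,"delta_pos":[0,0,20],"angular":[0,0,0]},{"fingers":58,"delta_pos":[0,0,16],"angular":[0,0,0]},{"fingers":58,"delta_pos":[0,0,10],"angular":[0,0,0]},{"fingers":58,"delta_pos":[0,0,8],"angular":[0,0,0]},{"fingers":58,"delta_pos":[0,0,5],"angular":[0,0,0]},{"fingers":58,"delta_pos":[0,0,0],"angular":[0,0,0]},{"fingers":58,"delta_pos":[0,0,0],"angular":[0,0,0]}]'; python3 -c "
from h import *
delta([*(LF-.122*Y),.0535])"
```

```text
clock: 14.55
tcp_pos: [0.557, 0.0424, 0.0559]
orientation: [0.0, 0.685, 0.728, 0.0]
wrist_force: [-1.0, 0.0, -4.5]
finger_gap: 0.0605
tcp [0.557  0.0424 0.0559] yawerr -0.0 tilt [-0.     0.001] gap 0.0605 F [-1.   0.  -4.5] t 14.55
delta mm (tool) [ 0.7 -0.9  2.4]
```

Still carrying the weight, about 2 mm above the floor. I lower it until it touches, then release.

```bash
python3 -m pendant '[{"fingers":58,"delta_pos":[0,-1,1.5],"angular":[0,0,0]},{"fingers":58,"delta_pos":[0,0,1.5],"angular":[0,0,0]},{"fingers":58,"delta_pos":[0,0,0],"angular":[0,0,0]},{"fingers":64,"delta_pos":[0,0,0],"angular":[0,0,0]},{"fingers":70,"delta_pos":[0,0,0],"angular":[0,0,0]},{"fingers":78,"delta_pos":[0,0,0],"angular":[0,0,0]},{"fingers":78,"delta_pos":[0,0,0],"angular":[0,0,0]}]'; python3 -c "
from h import *
delta([*(LF-.122*Y),.0535])"; python3 -m pendant '[{"fingers":78,"delta_pos":[0,0,-10],"angular":[0,0,0]},{"fingers":78,"delta_pos":[0,0,-25],"angular":[0,0,0]},{"fingers":78,"delta_pos":[0,0,-40],"angular":[0,0,0]},{"fingers":78,"delta_pos":[-10,0,-40],"angular":[0,0,0]},{"fingers":60,"delta_pos":[-30,0,-10],"angular":[0,0,0]},{"fingers":60,"delta_pos":[-20,0,0],"angular":[0,0,0]},{"fingers":60,"delta_pos":[0,0,0],"angular":[0,0,0]},{"fingers":60,"delta_pos":[0,0,0],"angular":[0,0,0]}]'; python3 -c "
from h import *
import pickle
P=env.camera_params('wrist');pickle.dump(P,open('w7.pkl','wb'))
snap('wrist','w7',scale=1.5)
delta([*(LF-.122*Y),.0535])"
```

```text
clock: 15.25
tcp_pos: [0.5558, 0.0424, 0.0524]
orientation: [0.0, 0.685, 0.728, 0.0]
wrist_force: [-0.3, -0.4, 0.8]
finger_gap: 0.0778
tcp [0.5558 0.0424 0.0524] yawerr -0.0 tilt [0. 0.] gap 0.0778 F [-0.3 -0.4  0.8] t 15.25
delta mm (tool) [ 0.6  0.4 -1.1]
clock: 16.05
tcp_pos: [0.5591, -0.0176, 0.1776]
orientation: [-0.0, 0.686, 0.728, 0.0]
wrist_force: [0.1, -0.5, -0.5]
finger_gap: 0.0599
tcp [ 0.5589 -0.0172  0.1773] yawerr -0.0002 tilt [ 0.001 -0.   ] gap 0.0602 F [-0.1 -0.   1.3] t 16.1
delta mm (tool) [ 60.1   1.  123.8]
```

View pics/w7.png

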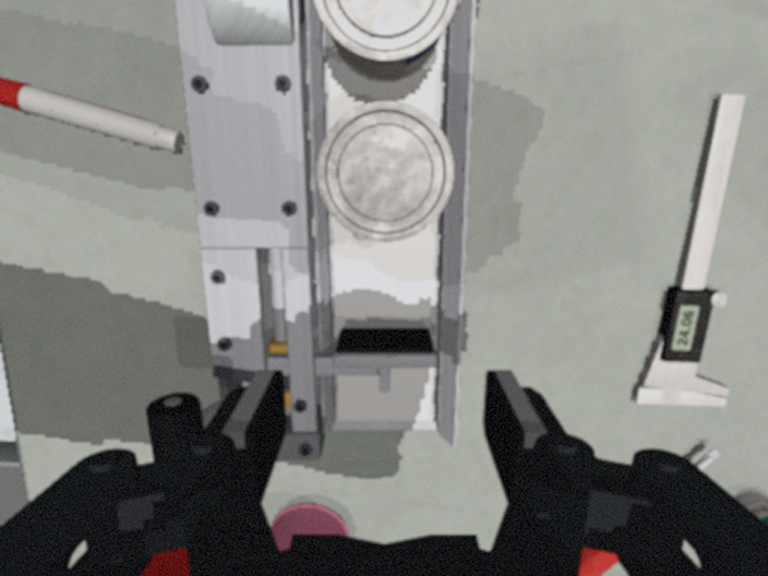

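Tin 2 stands in the lane at (385,170) behind tin 1, with free floor back to the follower pad at (385,340). Next is the block; I measure it numerically from a close wrist view.

```bash
python3 -c "
from h import *
import pickle
P=pickle.load(open('w7.pkl','rb'))
f=lambda u,v,z:onz('wrist',u/1.5,v/1.5,z,P)
L=lambda p:((p[:2]-LF)@X*1000,(p[:2]-LF)@Y*1000)
print('tin2',L(f(385,171,.087)));print('face top',L(f(385,329,.055)),L(f(340,352,.055)))
delta([.580,-.270,.2])
print(proj('wrist',[.588,-.365,.066]))"
python3 -m pendant '[{"fingers":60,"delta_pos":[-20,1,-2],"angular":[0,0,0]},{"fingers":60,"delta_pos":[-36,1,-4],"angular":[0,0,0]},{"fingers":60,"delta_pos":[-42,1,-4],"angular":[0,0,0]},{"fingers":60,"delta_pos":[-42,1,-4],"angular":[0,0,0]},{"fingers":60,"delta_pos":[-42,1,-4],"angular":[0,0,0]},{"fingers":60,"delta_pos":[-42,1,-4],"angular":[0,0,0]},{"fingers":60,"delta_pos":[-30,0,0],"angular":[0,0,0]},{"fingers":60,"delta_pos":[0,0,0],"angular":[0,0,0]},{"fingers":60,"delta_pos":[0,0,0],"angular":[0,0,0]},{"fingers":60,"delta_pos":[0,0,0],"angular":[0,0,0]}]'
python3 -c "
from h import *
import pickle
P=env.camera_params('wrist');pickle.dump(P,open('w8.pkl','wb'))
snap('wrist','w8',scale=1.5)
delta([.588,-.365,.2]);print(proj('wrist',[.588,-.365,.066],P))
im=cv2.imread('pics/w8_raw.png');hsv=cv2.cvtColor(im,cv2.COLOR_BGR2HSV)
m=cv2.inRange(hsv,(8,70,40),(28,255,255))
for c in sorted(cv2.findContours(m,0,2)[0],key=cv2.contourArea)[-3:]:print(cv2.contourArea(c),cv2.boundingRect(c),cv2.minAreaRect(c))
"
```

```text
tin2 (np.float64(-0.17946587034870026), np.float64(-120.95680965945776))
face top (np.float64(-0.2338134518834077), np.float64(-207.77190371810983)) (np.float64(-25.65622936457437), np.float64(-221.51086779534984))
tcp [ 0.5589 -0.0172  0.1773] yawerr -0.0002 tilt [ 0.001 -0.   ] gap 0.0602 F [-0.1 -0.   1.3] t 16.1
delta mm (tool) [-253.7    5.7  -22.8]
[263.65769893 503.48885744]
clock: 17.1
tcp_pos: [0.5806, -0.269, 0.1989]
orientation: [-0.001, 0.685, 0.729, 0.0]
wrist_force: [0.9, 0.6, -0.4]
finger_gap: 0.0602
tcp [ 0.5807 -0.2688  0.1991] yawerr 0.0019 tilt [ 0.001 -0.001] gap 0.0601 F [-0.1 -0.5 -0.4] t 17.15
delta mm (tool) [-96.4   1.3  -1. ]
[257.73510934 288.16936351]
0.0 (56, 118, 1, 1) ((56.0, 118.0), (0.0, 0.0), 0.0)
0.0 (54, 118, 1, 1) ((54.0, 118.0), (0.0, 0.0), 0.0)
2997.0 (226, 240, 63, 65) ((257.2164611816406, 273.0561218261719), (62.75852584838867, 60.40311813354492), 83.9909896850586)
```

```bash
python3 -c "
import cv2
im=cv2.imread('pics/w8_raw.png')[225:320,205:310];cv2.imwrite('pics/w8c.png',cv2.resize(im,None,fx=6,fy=6,interpolation=cv2.INTER_CUBIC))"
```

```text
(no output)
```

View pics/w8c.png

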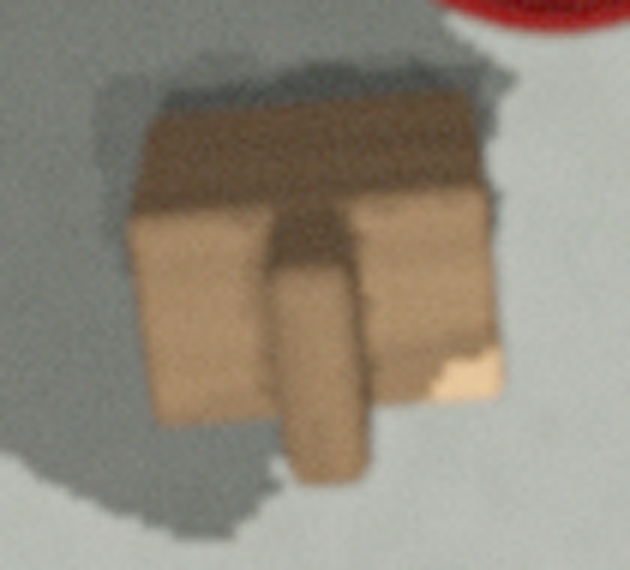

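The rib top spans (272,265), (350,262), (368,480) and (290,483) in the crop. The body's top corners are (132,215), (487,190), (503,395) and (158,425).

```bash
python3 -c "
from h import *
import pickle
P=pickle.load(open('w8.pkl','rb'))
f=lambda u,v,z:onz('wrist',(u+.5)/6-.5+205,(v+.5)/6-.5+225,z,P)[:2]
r=[f(u,v,.066) for u,v in((272,265),(350,262),(368,480),(290,483))];b=[f(u,v,.044) for u,v in((132,215),(487,190),(503,395),(158,425))]
for n,q in(('rib',r),('body',b)):
    a=(q[0]+q[1])/2-(q[2]+q[3])/2;c=(q[1]+q[2])/2-(q[0]+q[3])/2
    print(n,np.mean(q,0),'yaw',np.arctan2(-a[0],a[1]),np.arctan2(c[1],c[0]),'size',np.linalg.norm(c),np.linalg.norm(a))
delta([*(np.mean(r,0)+np.mean(b,0))/2,.2])"
```

```text
rib [ 0.58811251 -0.36375587] yaw 0.13595147750134975 0.10533911091687741 size 0.012017534210614944 0.03808815630495688
body [ 0.58822365 -0.36471331] yaw 0.1529064141972045 0.1498794771898781 size 0.0577774243024554 0.038381094601078455
tcp [ 0.5807 -0.2688  0.1991] yawerr 0.0019 tilt [ 0.001 -0.001] gap 0.0601 F [-0.1 -0.5 -0.4] t 17.15
delta mm (tool) [-95.7   1.5  -1. ]
```

```bash
python3 -m pendant '[{"fingers":50,"delta_pos":[-25,1,0],"angular":[0,0,0]},{"fingers":50,"delta_pos":[-35,0.5,0],"angular":[0,0,0]},{"fingers":50,"delta_pos":[-25,0,10],"angular":[0,0,0]},{"fingers":50,"delta_pos":[-10.5,0,25],"angular":[0,0,-0.042]},{"fingers":50,"delta_pos":[0,0,30],"angular":[0,0,-0.041]},{"fingers":50,"delta_pos":[0,0,15],"angular":[0,0,0]},{"fingers":50,"delta_pos":[0,0,0],"angular":[0,0,0]},{"fingers":50,"delta_pos":[0,0,0],"angular":[0,0,0]}]'; python3 -c "
from h import *
delta([.5882,-.3642,.048])"
```

```text
clock: 17.95
tcp_pos: [0.5884, -0.3647, 0.1197]
orientation: [-0.0, 0.654, 0.757, 0.0]
wrist_force: [-0.0, 0.1, 1.5]
finger_gap: 0.0497
tcp [ 0.5884 -0.3647  0.1197] yawerr 0.0845 tilt [ 0. -0.] gap 0.0497 F [-0.   0.1  1.5] t 17.95
delta mm (tool) [ 0.5 -0.1 71.7]
```

```bash
python3 -m pendant '[{"fingers":50,"delta_pos":[0,0,25],"angular":[0,0,0]},{"fingers":50,"delta_pos":[0,0,25],"angular":[0,0,0]},{"fingers":50,"delta_pos":[0,0,14],"angular":[0,0,0]},{"fingers":50,"delta_pos":[0,0,7],"angular":[0,0,0]},{"fingers":50,"delta_pos":[0,0,0],"angular":[0,0,0]},{"fingers":8,"delta_pos":[0,0,0],"angular":[0,0,0]},{"fingers":8,"delta_pos":[0,0,0],"angular":[0,0,0]},{"fingers":8,"delta_pos":[0,0,0],"angular":[0,0,0]},{"fingers":8,"delta_pos":[0,0,0],"angular":[0,0,0]},{"fingers":8,"delta_pos":[0,0,0],"angular":[0,0,0]},{"fingers":8,"delta_pos":[0,0,0],"angular":[0,0,0]}]' 40; python3 -c "
from h import *
delta([.5882,-.3642,.048])"; python3 -m pendant '[{"fingers":8,"delta_pos":[0,0,-15],"angular":[0,0,0.042]},{"fingers":8,"delta_pos":[0,0,-35],"angular":[0,0,0.042]},{"fingers":8,"delta_pos":[0,0,-40],"angular":[0,0,0]},{"fingers":8,"delta_pos":[0,0,-40],"angular":[0,0,0]},{"fingers":8,"delta_pos":[0,0,-15],"angular":[0,0,0]},{"fingers":8,"delta_pos":[0,0,0],"angular":[0,0,0]},{"fingers":8,"delta_pos":[0,0,0],"angular":[0,0,0]}]'; python3 -c "
from h import *
delta([*(LF-.186*Y),.19])"
```

```text
clock: 19.05
tcp_pos: [0.5886, -0.3665, 0.0497]
orientation: [0.001, 0.654, 0.756, 0.0]
wrist_force: [-0.3, 0.8, 5.4]
finger_gap: 0.0131
tcp [ 0.5886 -0.3665  0.0497] yawerr 0.0829 tilt [-0.002  0.002] gap 0.0131 F [-0.3  0.8  5.4] t 19.05
delta mm (tool) [ 2.3 -0.1  1.6]
clock: 19.75
tcp_pos: [0.5877, -0.3657, 0.1923]
orientation: [-0.001, 0.686, 0.728, 0.0]
wrist_force: [0.5, -0.5, -2.6]
finger_gap: 0.0127
tcp [ 0.5877 -0.3657  0.1923] yawerr -0.001 tilt [ 0.001 -0.001] gap 0.0127 F [ 0.5 -0.5 -2.6] t 19.75
delta mm (tool) [345.9  -7.    2.5]
```

```bash
python3 -m pendant '[{"fingers":8,"delta_pos":[20,0,0],"angular":[0,0,0]},{"fingers":8,"delta_pos":[36,-1,0],"angular":[0,0,0]},{"fingers":8,"delta_pos":[42,-1,0],"angular":[0,0,0]},{"fingers":8,"delta_pos":[42,-1,0],"angular":[0,0,0]},{"fingers":8,"delta_pos":[42,-1,0],"angular":[0,0,0]},{"fingers":8,"delta_pos":[42,-1,0],"angular":[0,0,0]},{"fingers":8,"delta_pos":[42,-1,0],"angular":[0,0,0]},{"fingers":8,"delta_pos":[36,-1,0],"angular":[0,0,0]},{"fingers":8,"delta_pos":[25,0,0],"angular":[0,0,0]},{"fingers":8,"delta_pos":[15,0,0],"angular":[0,0,0]},{"fingers":8,"delta_pos":[0,0,0],"angular":[0,0,0]},{"fingers":8,"delta_pos":[0,0,0],"angular":[0,0,0]}]'; python3 -c "
from h import *
delta([*(LF-.187*Y),.0617])"
```

```text
clock: 20.95
tcp_pos: [0.5602, -0.0253, 0.1922]
orientation: [-0.0, 0.686, 0.728, -0.001]
wrist_force: [0.3, -0.1, -1.0]
finger_gap: 0.013
tcp [ 0.5602 -0.0253  0.1922] yawerr -0.0009 tilt [-0.    -0.002] gap 0.013 F [ 0.3 -0.1 -1. ] t 20.95
delta mm (tool) [  3.4   0.3 130.5]
```

```bash
python3 -m pendant '[{"fingers":8,"delta_pos":[3,0,20],"angular":[0,0,0]},{"fingers":8,"delta_pos":[0,0,30],"angular":[0,0,0]},{"fingers":8,"delta_pos":[0,0,25],"angular":[0,0,0]},{"fingers":8,"delta_pos":[0,0,15],"angular":[0,0,0]},{"fingers":8,"delta_pos":[0,0,15],"angular":[0,0,0]},{"fingers":8,"delta_pos":[0,0,10],"angular":[0,0,0]},{"fingers":8,"delta_pos":[0,0,8],"angular":[0,0,0]},{"fingers":8,"delta_pos":[0,0,0],"angular":[0,0,0]},{"fingers":8,"delta_pos":[0,0,0],"angular":[0,0,0]}]'; python3 -c "
from h import *
delta([*(LF-.187*Y),.0617])"
```

```text
clock: 21.85
tcp_pos: [0.5606, -0.0223, 0.0706]
orientation: [0.0, 0.686, 0.728, 0.0]
wrist_force: [0.1, -0.4, -1.0]
finger_gap: 0.0127
tcp [ 0.5606 -0.0223  0.0706] yawerr -0.0015 tilt [-0.  0.] gap 0.0127 F [ 0.1 -0.4 -1. ] t 21.85
delta mm (tool) [ 0.5 -0.5  8.9]
```

```bash
python3 -m pendant '[{"fingers":8,"delta_pos":[0,-0.5,4],"angular":[0,0,0]},{"fingers":8,"delta_pos":[0,0,4],"angular":[0,0,0]},{"fingers":8,"delta_pos":[0,0,1],"angular":[0,0,0]},{"fingers":8,"delta_pos":[0,0,0],"angular":[0,0,0]},{"fingers":8,"delta_pos":[0,0,0],"angular":[0,0,0]}]'; python3 -c "
from h import *
delta([*(LF-.187*Y),.0617])"
```

```text
clock: 22.35
tcp_pos: [0.56, -0.0219, 0.0617]
orientation: [0.0, 0.686, 0.728, 0.0]
wrist_force: [-1.1, 0.3, 3.3]
finger_gap: 0.0132
tcp [ 0.56   -0.0219  0.0617] yawerr -0.0009 tilt [-0.     0.001] gap 0.0132 F [-1.1  0.3  3.3] t 22.35
delta mm (tool) [0.  0.1 0. ]
```

```bash
python3 -m pendant '[{"fingers":18,"delta_pos":[0,0,0],"angular":[0,0,0]},{"fingers":40,"delta_pos":[0,0,0],"angular":[0,0,0]},{"fingers":40,"delta_pos":[0,0,0],"angular":[0,0,0]},{"fingers":40,"delta_pos":[0,0,-15],"angular":[0,0,0]},{"fingers":40,"delta_pos":[0,0,-35],"angular":[0,0,0]},{"fingers":40,"delta_pos":[0,0,-40],"angular":[0,0,0]},{"fingers":60,"delta_pos":[-15,-25,-20],"angular":[0,0,0]},{"fingers":60,"delta_pos":[-25,-40,0],"angular":[0,0,0]},{"fingers":60,"delta_pos":[-20,-30,0],"angular":[0,0,0]},{"fingers":60,"delta_pos":[-2,-10,0],"angular":[0,0,0]},{"fingers":60,"delta_pos":[0,0,0],"angular":[0,0,0]},{"fingers":60,"delta_pos":[0,0,0],"angular":[0,0,0]}]'; python3 -c "
from h import *
import pickle
delta([.4585,-.0910,.0768])
P=env.camera_params('wrist');pickle.dump(P,open('w9.pkl','wb'))
snap('wrist','w9',scale=1.5);cv2.imwrite('pics/s9_raw.png',env.read_camera('scene'))
a=cv2.imread('pics/w9_raw.png');b=cv2.imread('pics/s9_raw.png')[135:265,180:310]
cv2.imwrite('pics/both9.png',np.hstack([a[:,:],cv2.resize(b,(288,384),interpolation=cv2.INTER_CUBIC)][:1]+[cv2.resize(b,(288,384),interpolation=cv2.INTER_CUBIC)]))
"
```

```text
clock: 23.55
tcp_pos: [0.4596, -0.0901, 0.1715]
orientation: [0.0, 0.686, 0.728, 0.0]
wrist_force: [0.8, 0.4, 0.8]
finger_gap: 0.06
tcp [ 0.4596 -0.0901  0.1715] yawerr -0.0012 tilt [-0.     0.001] gap 0.06 F [0.8 0.4 0.8] t 23.55
delta mm (tool) [-0.9 -1.2 94.7]
```

View pics/both9.png

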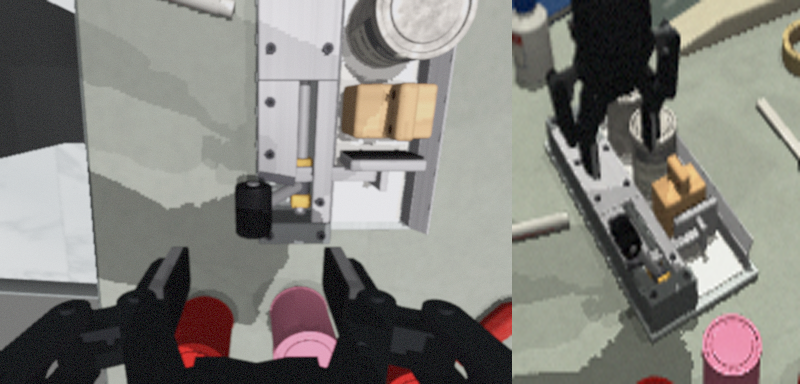

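Block and tin both stand in the lane with the lever still hooked. In the wrist half the block is at (390,110) and the handle at (253,208). I re-grip the handle.

```bash
python3 -m pendant '[{"fingers":60,"delta_pos":[-1,-1,20],"angular":[0,0,0]},{"fingers":60,"delta_pos":[0,0,30],"angular":[0,0,0]},{"fingers":60,"delta_pos":[0,0,25],"angular":[0,0,0]},{"fingers":60,"delta_pos":[0,0,14],"angular":[0,0,0]},{"fingers":60,"delta_pos":[0,0,5],"angular":[0,0,0]},{"fingers":60,"delta_pos":[0,0,0],"angular":[0,0,0]},{"fingers":18,"delta_pos":[0,0,0],"angular":[0,0,0]},{"fingers":18,"delta_pos":[0,0,0],"angular":[0,0,0]},{"fingers":18,"delta_pos":[0,0,0],"angular":[0,0,0]},{"fingers":18,"delta_pos":[0,0,0],"angular":[0,0,0]},{"fingers":18,"delta_pos":[0,0,0],"angular":[0,0,0]},{"fingers":18,"delta_pos":[0,0,0],"angular":[0,0,0]}]' 60; python3 -c "
from h import *
delta([.4585,-.0910,.0768])"
```

```text
clock: 24.85
tcp_pos: [0.4588, -0.0915, 0.0784]
orientation: [0.001, 0.686, 0.728, 0.001]
wrist_force: [-1.0, -0.0, 5.7]
finger_gap: 0.0242
tcp [ 0.4588 -0.0915  0.0784] yawerr -0.001 tilt [-0.001  0.003] gap 0.0242 F [-1.  -0.   5.7] t 24.85
delta mm (tool) [ 0.5 -0.3  1.6]
```

```bash
python3 -m pendant '[{"fingers":18,"delta_pos":[-4,0,0],"angular":[0,0,0]},{"fingers":18,"delta_pos":[-4,0,0],"angular":[0,0,0]},{"fingers":18,"delta_pos":[-4,0,0],"angular":[0,0,0]},{"fingers":18,"delta_pos":[0,0,0],"angular":[0,0,0]},{"fingers":18,"delta_pos":[0,0,0],"angular":[0,0,0]}]'; python3 -c "
from h import *
delta([*(H-.086*Y),.0876])"
```

```text
clock: 25.35
tcp_pos: [0.4586, -0.1007, 0.078]
orientation: [-0.001, 0.685, 0.729, 0.003]
wrist_force: [-1.3, 10.6, 7.4]
finger_gap: 0.0245
tcp [ 0.4586 -0.1007  0.078 ] yawerr 0.0005 tilt [0.005 0.002] gap 0.0245 F [-1.3 10.6  7.4] t 25.35
delta mm (tool) [-1.5 42.2 -9.6]
```

```bash
python3 -m pendant '[{"fingers":18,"delta_pos":[-1,7,-3.5],"angular":[0,0,0]},{"fingers":18,"delta_pos":[0,8,-3],"angular":[0,0,0]},{"fingers":18,"delta_pos":[0,9,-2],"angular":[0,0,0]},{"fingers":18,"delta_pos":[0,9,-1],"angular":[0,0,0]},{"fingers":18,"delta_pos":[0,9,0],"angular":[0,0,0]},{"fingers":18,"delta_pos":[0,0,0],"angular":[0,0,0]},{"fingers":18,"delta_pos":[0,0,0],"angular":[0,0,0]}]'; python3 -c "
from h import *
delta([*(H-.086*Y),.0876])"
```

```text
clock: 26.05
tcp_pos: [0.5005, -0.0992, 0.089]
orientation: [-0.001, 0.685, 0.729, 0.002]
wrist_force: [-5.3, 9.8, 20.0]
finger_gap: 0.0238
tcp [ 0.5005 -0.0992  0.089 ] yawerr 0.0008 tilt [0.004 0.002] gap 0.0238 F [-5.3  9.8 20. ] t 26.05
delta mm (tool) [-0.5  0.2  1.4]
```

```bash
python3 -m pendant '[{"fingers":18,"delta_pos":[4,-0.5,-1],"angular":[0,0,0]},{"fingers":18,"delta_pos":[5,0,0],"angular":[0,0,0]},{"fingers":18,"delta_pos":[5,0,0],"angular":[0,0,0]},{"fingers":18,"delta_pos":[5,0,0],"angular":[0,0,0]},{"fingers":18,"delta_pos":[5,0,0],"angular":[0,0,0]},{"fingers":18,"delta_pos":[5,0,0],"angular":[0,0,0]},{"fingers":18,"delta_pos":[5,0,0],"angular":[0,0,0]},{"fingers":18,"delta_pos":[5,0,0],"angular":[0,0,0]},{"fingers":18,"delta_pos":[5,0,0],"angular":[0,0,0]},{"fingers":18,"delta_pos":[5,0,0],"angular":[0,0,0]},{"fingers":18,"delta_pos":[4,0,0],"angular":[0,0,0]},{"fingers":18,"delta_pos":[0,0,0],"angular":[0,0,0]}]'; python3 -c "
from h import *
delta([*(H-.0185*Y),.0876])"
```

```text
clock: 27.25
tcp_pos: [0.497, -0.0466, 0.0892]
orientation: [-0.001, 0.685, 0.729, 0.002]
wrist_force: [-2.6, 8.2, 9.4]
finger_gap: 0.0242
tcp [ 0.497  -0.0466  0.0892] yawerr 0.0007 tilt [0.004 0.002] gap 0.0242 F [-2.6  8.2  9.4] t 27.25
delta mm (tool) [14.3  0.5  1.6]
```

```bash
python3 -m pendant '[{"fingers":18,"delta_pos":[3,0,0],"angular":[0,0,0]},{"fingers":18,"delta_pos":[3,0,0],"angular":[0,0,0]},{"fingers":18,"delta_pos":[3,0,0],"angular":[0,0,0]},{"fingers":18,"delta_pos":[2,0,0],"angular":[0,0,0]},{"fingers":18,"delta_pos":[2,0,0],"angular":[0,0,0]},{"fingers":18,"delta_pos":[1,0,0],"angular":[0,0,0]},{"fingers":18,"delta_pos":[0,0,0],"angular":[0,0,0]},{"fingers":18,"delta_pos":[0,0,0],"angular":[0,0,0]}]'; python3 -c "
from h import *
delta([*(H-.0185*Y),.0876])"
```

```text
clock: 28.05
tcp_pos: [0.4963, -0.0337, 0.0892]
orientation: [-0.0, 0.685, 0.728, 0.001]
wrist_force: [-3.1, 4.1, 9.8]
finger_gap: 0.0244
tcp [ 0.4963 -0.0337  0.0892] yawerr -0.0002 tilt [0.002 0.002] gap 0.0244 F [-3.1  4.1  9.8] t 28.05
delta mm (tool) [1.4 0.4 1.6]
```

```bash
python3 -m pendant '[{"fingers":18,"delta_pos":[1,0,0],"angular":[0,0,0]},{"fingers":18,"delta_pos":[1,0,0],"angular":[0,0,0]},{"fingers":18,"delta_pos":[0,0,0],"angular":[0,0,0]},{"fingers":18,"delta_pos":[0,0,0],"angular":[0,0,0]}]'; python3 -c "
from h import *
delta([*(H-.0185*Y),.0876])"
```

```text
clock: 28.45
tcp_pos: [0.4962, -0.0319, 0.0892]
orientation: [-0.0, 0.685, 0.728, 0.001]
wrist_force: [-2.2, 4.2, 10.2]
finger_gap: 0.0245
tcp [ 0.4962 -0.0319  0.0892] yawerr -0.0003 tilt [0.002 0.002] gap 0.0245 F [-2.2  4.2 10.2] t 28.45
delta mm (tool) [-0.4  0.4  1.6]
```

```bash
for i in 1; do python3 -m pendant '[{"fingers":18,"delta_pos":[1,0,0],"angular":[0,0,0]},{"fingers":18,"delta_pos":[0,0,0],"angular":[0,0,0]},{"fingers":18,"delta_pos":[0,0,0],"angular":[0,0,0]}]'; python3 -m pendant '[{"fingers":18,"delta_pos":[1,0,0],"angular":[0,0,0]},{"fingers":18,"delta_pos":[0,0,0],"angular":[0,0,0]},{"fingers":18,"delta_pos":[0,0,0],"angular":[0,0,0]}]'; done; python3 -c "
from h import *
delta([*(H-.0185*Y),.0876])"
```

```text
clock: 28.75
tcp_pos: [0.4961, -0.0309, 0.0892]
orientation: [-0.0, 0.685, 0.728, 0.001]
wrist_force: [-4.1, 3.8, 9.5]
finger_gap: 0.024
clock: 29.05
tcp_pos: [0.496, -0.0299, 0.0892]
orientation: [-0.0, 0.685, 0.728, 0.001]
wrist_force: [-2.7, 3.9, 9.6]
finger_gap: 0.0241
tcp [ 0.496  -0.0299  0.0892] yawerr -0.0004 tilt [0.002 0.002] gap 0.0241 F [-2.7  3.9  9.6] t 29.05
delta mm (tool) [-2.4  0.4  1.6]
```

```bash
cat > m.py <<'E'
from h import *
import sys
P=env.camera_params('wrist');im=env.read_camera('wrist');cv2.imwrite(f'pics/{sys.argv[1]}_raw.png',im)
L=lambda p:(((p[:2]-LF)@X*1000).round(1),((p[:2]-LF)@Y*1000).round(1))
hsv=cv2.cvtColor(im,cv2.COLOR_BGR2HSV)
m=cv2.inRange(hsv,(8,60,60),(28,255,255))
W=lambda x,y,z:LF[:2].tolist() and [*(LF+x*X+y*Y),z]
print('pred tight: tin1',proj('wrist',W(0,-.031,.087),P).round(),'tin2',proj('wrist',W(0,-.093,.087),P).round(),'block body',proj('wrist',W(0,-.144,.056),P).round())
for c in sorted(cv2.findContours(m,0,2)[0],key=cv2.contourArea)[-2:]:
    print('orange',cv2.contourArea(c),cv2.boundingRect(c),'poly',[(q[0].tolist(),L(onz('wrist',*q[0],.056,P)),L(onz('wrist',*q[0],.078,P))) for q in cv2.approxPolyDP(c,3,True)])
C=cv2.HoughCircles(cv2.resize(cv2.cvtColor(im,cv2.COLOR_BGR2GRAY),None,fx=2,fy=2),cv2.HOUGH_GRADIENT,1.2,60,param1=120,param2=40,minRadius=60,maxRadius=150)
for u,v,r in ([] if C is None else C[0][:8]):
    p=onz('wrist',u/2,v/2,.087,P);q=onz('wrist',u/2+r/2,v/2,.087,P);print('circ',(u/2,v/2,r/2),L(p),'r mm',np.linalg.norm(p-q)*1000)
E
python3 m.py c1
```

```text
pred tight: tin1 [ 443. -168.] tin2 [420.  28.] block body [379. 148.]
orange 223.5 (244, 180, 24, 11) poly [([244, 180], (np.float64(-70.8), np.float64(-161.2)), (np.float64(-70.0), np.float64(-155.9))), ([244, 190], (np.float64(-70.8), np.float64(-166.7)), (np.float64(-70.1), np.float64(-160.8))), ([266, 189], (np.float64(-59.0), np.float64(-166.1)), (np.float64(-59.7), np.float64(-160.3))), ([266, 180], (np.float64(-59.0), np.float64(-161.2)), (np.float64(-59.7), np.float64(-156.0)))]
orange 9479.5 (309, 102, 130, 86) poly [([313, 105], (np.float64(-35.7), np.float64(-122.5)), (np.float64(-39.3), np.float64(-122.2))), ([309, 160], (np.float64(-36.5), np.float64(-150.4)), (np.float64(-40.0), np.float64(-146.6))), ([321, 178], (np.float64(-29.7), np.float64(-160.1)), (np.float64(-34.1), np.float64(-155.1))), ([366, 178], (np.float64(-5.6), np.float64(-160.2)), (np.float64(-13.0), np.float64(-155.1))), ([388, 187], (np.float64(6.8), np.float64(-165.2)), (np.float64(-2.2), np.float64(-159.4))), ([428, 175], (np.float64(27.5), np.float64(-158.6)), (np.float64(15.9), np.float64(-153.7))), ([438, 112], (np.float64(28.0), np.float64(-125.9)), (np.float64(16.4), np.float64(-125.1))), ([435, 103], (np.float64(25.8), np.float64(-121.5)), (np.float64(14.5), np.float64(-121.3)))]
circ (np.float32(413.7), np.float32(24.300001), np.float32(70.020004)) (np.float64(-2.8), np.float64(-91.6)) r mm 27.589739161388856
circ (np.float32(255.3), np.float32(260.7), np.float32(35.760002)) (np.float64(-64.8), np.float64(-193.0)) r mm 16.909904037261917
```

```bash
python3 -m pendant '[{"fingers":18,"delta_pos":[1,0,0],"angular":[0,0,0]},{"fingers":18,"delta_pos":[0,0,0],"angular":[0,0,0]},{"fingers":18,"delta_pos":[0,0,0],"angular":[0,0,0]}]'; python3 -m pendant '[{"fingers":18,"delta_pos":[1,0,0],"angular":[0,0,0]},{"fingers":18,"delta_pos":[0,0,0],"angular":[0,0,0]},{"fingers":18,"delta_pos":[0,0,0],"angular":[0,0,0]}]';  python3 m.py c2
```

```text
clock: 29.4
tcp_pos: [0.496, -0.029, 0.0892]
orientation: [0.0, 0.685, 0.728, 0.001]
wrist_force: [-1.7, 4.3, 9.1]
finger_gap: 0.0241
clock: 29.7
tcp_pos: [0.496, -0.0284, 0.0892]
orientation: [0.0, 0.685, 0.728, 0.001]
wrist_force: [-3.1, 2.2, 9.6]
finger_gap: 0.0245
pred tight: tin1 [ 442. -163.] tin2 [420.  33.] block body [379. 151.]
orange 172.0 (244, 182, 24, 9) poly [([244, 183], (np.float64(-70.8), np.float64(-161.3)), (np.float64(-70.0), np.float64(-155.9))), ([245, 190], (np.float64(-70.3), np.float64(-165.2)), (np.float64(-69.6), np.float64(-159.3))), ([267, 188], (np.float64(-58.4), np.float64(-164.1)), (np.float64(-59.2), np.float64(-158.3))), ([267, 183], (np.float64(-58.5), np.float64(-161.3)), (np.float64(-59.2), np.float64(-155.9)))]
orange 9478.5 (309, 102, 130, 86) poly [([314, 103], (np.float64(-35.2), np.float64(-120.1)), (np.float64(-38.9), np.float64(-119.8))), ([309, 161], (np.float64(-36.5), np.float64(-149.5)), (np.float64(-40.0), np.float64(-145.5))), ([321, 178], (np.float64(-29.7), np.float64(-158.6)), (np.float64(-34.1), np.float64(-153.5))), ([365, 178], (np.float64(-6.1), np.float64(-158.7)), (np.float64(-13.5), np.float64(-153.6))), ([388, 187], (np.float64(6.8), np.float64(-163.7)), (np.float64(-2.2), np.float64(-157.9))), ([428, 175], (np.float64(27.5), np.float64(-157.1)), (np.float64(15.9), np.float64(-152.2))), ([438, 112], (np.float64(28.0), np.float64(-124.4)), (np.float64(16.4), np.float64(-123.6))), ([435, 103], (np.float64(25.8), np.float64(-120.0)), (np.float64(14.5), np.float64(-119.8)))]
circ (np.float32(410.1), np.float32(23.1), np.float32(68.64)) (np.float64(-4.3), np.float64(-89.6)) r mm 26.98809189062266
circ (np.float32(254.70001), np.float32(278.7), np.float32(50.52)) (np.float64(-65.1), np.float64(-201.0)) r mm 24.308549658197492
```

```bash
python3 -m pendant '[{"fingers":18,"delta_pos":[0.8,0,0],"angular":[0,0,0]},{"fingers":18,"delta_pos":[0,0,0],"angular":[0,0,0]},{"fingers":18,"delta_pos":[0,0,0],"angular":[0,0,0]}]'; python3 -m pendant '[{"fingers":18,"delta_pos":[0.5,0,0],"angular":[0,0,0]},{"fingers":18,"delta_pos":[0,0,0],"angular":[0,0,0]},{"fingers":18,"delta_pos":[0,0,0],"angular":[0,0,0]}]'
```

```text
clock: 30.05
tcp_pos: [0.4959, -0.028, 0.0892]
orientation: [0.001, 0.686, 0.728, 0.001]
wrist_force: [-2.8, 1.7, 8.4]
finger_gap: 0.0243
clock: 30.35
tcp_pos: [0.4959, -0.0279, 0.0892]
orientation: [0.001, 0.686, 0.728, 0.0]
wrist_force: [-3.1, 0.1, 9.6]
finger_gap: 0.0245
```

The force has dropped to zero and the handle no longer moves with the commands, so the row is carrying the spring. I release and retreat.

```bash
python3 -m pendant '[{"fingers":27,"delta_pos":[0,0,0],"angular":[0,0,0]},{"fingers":40,"delta_pos":[0,0,0],"angular":[0,0,0]},{"fingers":60,"delta_pos":[0,0,0],"angular":[0,0,0]},{"fingers":60,"delta_pos":[0,0,-20],"angular":[0,0,0]},{"fingers":60,"delta_pos":[0,0,-40],"angular":[0,0,0]},{"fingers":60,"delta_pos":[0,0,-40],"angular":[0,0,0]},{"fingers":60,"delta_pos":[0,20,-20],"angular":[0,0,0]},{"fingers":60,"delta_pos":[15,30,0],"angular":[0,0,0]},{"fingers":60,"delta_pos":[15,15,0],"angular":[0,0,0]},{"fingers":60,"delta_pos":[0,0,0],"angular":[0,0,0]},{"fingers":60,"delta_pos":[0,0,0],"angular":[0,0,0]},{"fingers":60,"delta_pos":[0,0,0],"angular":[0,0,0]}]'; python3 m.py c3; python3 - <<'E'
from h import *
P=env.camera_params('wrist');im=cv2.imread('pics/c3_raw.png')
L=lambda p:(((p[:2]-LF)@X*1000).round(1),((p[:2]-LF)@Y*1000).round(1))
m=(im.max(2)<50).astype(np.uint8)
n,l,st,ce=cv2.connectedComponentsWithStats(m)
for i in range(1,n):
    if st[i,4]>150:
        x,y,w,h=st[i][:4];print('dark',st[i],[L(onz('wrist',a,b,.11,P)) for a,b in((x,y),(x+w,y+h),ce[i])])
print('handle pred at s=.019',proj('wrist',[*(H-.019*Y),.105],P))
E
```

```text
clock: 31.55
tcp_pos: [0.5577, 0.006, 0.2073]
orientation: [-0.001, 0.686, 0.728, -0.0]
wrist_force: [-0.2, 0.1, -0.8]
finger_gap: 0.0602
pred tight: tin1 [257.  15.] tin2 [257. 106.] block body [257. 165.]
orange 61.5 (190, 212, 8, 12) poly [([195, 212], (np.float64(-57.1), np.float64(-187.4)), (np.float64(-52.8), np.float64(-179.9))), ([190, 223], (np.float64(-62.3), np.float64(-198.2)), (np.float64(-57.6), np.float64(-189.8))), ([197, 222], (np.float64(-55.7), np.float64(-197.2)), (np.float64(-51.6), np.float64(-188.9)))]
orange 2942.5 (222, 133, 70, 54) poly [([223, 139], (np.float64(-29.3), np.float64(-120.8)), (np.float64(-27.1), np.float64(-118.3))), ([225, 181], (np.float64(-28.6), np.float64(-158.1)), (np.float64(-26.5), np.float64(-152.8))), ([260, 186], (np.float64(2.7), np.float64(-162.8)), (np.float64(2.5), np.float64(-157.2))), ([290, 178], (np.float64(29.5), np.float64(-155.5)), (np.float64(27.3), np.float64(-150.4))), ([290, 137], (np.float64(28.6), np.float64(-119.3)), (np.float64(26.4), np.float64(-116.9))), ([282, 134], (np.float64(21.6), np.float64(-116.7)), (np.f
[... 382 characters left out ...]
7)) (np.float64(-1.2), np.float64(-87.5)) r mm 26.699564530590024
circ (np.float32(255.90001), np.float32(14.1), np.float32(35.46)) (np.float64(-0.6), np.float64(-30.4)) r mm 24.878902497379997
dark [311   0  18  33 211] [(np.float64(34.5), np.float64(-27.4)), (np.float64(47.0), np.float64(-46.6)), (np.float64(38.7), np.float64(-39.0))]
dark [423 205  12  44 241] [(np.float64(124.2), np.float64(-164.0)), (np.float64(138.6), np.float64(-200.0)), (np.float64(130.1), np.float64(-179.9))]
dark [    0   210   512   174 32649] [(np.float64(-194.1), np.float64(-167.2)), (np.float64(228.5), np.float64(-332.9)), (np.float64(-4.5), np.float64(-280.9))]
handle pred at s=.019 [175.72358972 239.93875838]
```

```bash
python3 -m pendant '[{"fingers":60,"delta_pos":[20,0,-15],"angular":[0,0,0]},{"fingers":60,"delta_pos":[30,0,-15],"angular":[0,0,0]},{"fingers":60,"delta_pos":[20,0,-10],"angular":[0,0,0]},{"fingers":60,"delta_pos":[0,0,0],"angular":[0,0,0]},{"fingers":60,"delta_pos":[0,0,0],"angular":[0,0,0]},{"fingers":60,"delta_pos":[0,0,0],"angular":[0,0,0]}]'; python3 - <<'E'
from h import *
P=env.camera_params('wrist');im=env.read_camera('wrist');cv2.imwrite('pics/c4_raw.png',im)
L=lambda p:(((p[:2]-LF)@X*1000).round(1),((p[:2]-LF)@Y*1000).round(1))
# rectify the plane z=.087 around the lane, 4 px/mm; x right, y up; rows: y from +30 to -190
def rect(z,sc=4,x0=-50,x1=50,y0=30,y1=-190):
    xs=np.arange(x0,x1,1/sc);ys=np.arange(y0,y1,-1/sc)
    V=np.array(P['view']);gx,gy=np.meshgrid(xs,ys)
    w=LF[:,None,None]+gx/1000*X[:,None,None]+gy/1000*Y[:,None,None]
    p=np.stack([w[0],w[1],np.full_like(gx,z)],-1)@V[:3,:3].T+V[:3,3]
    a,b=p[...,0]/-p[...,2],p[...,1]/p[...,2];s=1+P['k1']*(a*a+b*b)
    return cv2.remap(im,(P['fx']*a*s+P['cx']).astype('f4'),(P['fy']*b*s+P['cy']).astype('f4'),cv2.INTER_LINEAR)
for z in(.087,):
    g=cv2.GaussianBlur(cv2.cvtColor(rect(z),cv2.COLOR_BGR2GRAY),(5,5),0)
    for r0,r1 in((118,130),(84,100),(101,117)):
        C=cv2.HoughCircles(g,cv2.HOUGH_GRADIENT,1.2,100,param1=90,param2=22,minRadius=r0,maxRadius=r1)
        for u,v,r in ([] if C is None else C[0][:4]):print('r',round(float(r)/4,1),'x,y',round(float(u)/4-50,1),round(30-float(v)/4,1))
hsv=cv2.cvtColor(im,cv2.COLOR_BGR2HSV);m=cv2.inRange(hsv,(8,60,60),(28,255,255));m[:, :150]=0
c=max(cv2.findContours(m,0,2)[0],key=cv2.contourArea)
for q in cv2.approxPolyDP(c,3,True)[:,0]:print(q,'body',L(onz('wrist',*map(float,q),.056,P)),'rib',L(onz('wrist',*map(float,q),.078,P)))
# top camera cross-check of the tins and the handle
cv2.imwrite('pics/t4_raw.png',env.read_camera('top'))
E
```

```text
clock: 32.2
tcp_pos: [0.554, 0.0752, 0.2472]
orientation: [-0.0, 0.686, 0.728, -0.0]
wrist_force: [1.1, -0.9, -0.1]
finger_gap: 0.0602
r 30.0 x,y -0.3 -86.9
r 28.1 x,y -2.1 -29.0
[229 199] body (np.float64(-28.3), np.float64(-117.5)) rib (np.float64(-26.4), np.float64(-111.0))
[231 236] body (np.float64(-27.2), np.float64(-158.8)) rib (np.float64(-25.4), np.float64(-149.5))
[246 235] body (np.float64(-11.2), np.float64(-157.7)) rib (np.float64(-10.5), np.float64(-148.4))
[252 242] body (np.float64(-4.9), np.float64(-165.8)) rib (np.float64(-4.5), np.float64(-156.0))
[260 242] body (np.float64(3.7), np.float64(-165.8)) rib (np.float64(3.5), np.float64(-156.0))
[264 236] body (np.float64(8.0), np.float64(-158.9)) rib (np.float64(7.5), np.float64(-149.6))
[284 233] body (np.float64(29.3), np.float64(-155.5)) rib (np.float64(27.3), np.float64(-146.4))
[283 199] body (np.float64(27.4), np.float64(-117.7)) rib (np.float64(25.6), np.float64(-111.1))
[263 210] body (np.float64(6.8), np.float64(-129.6)) rib (np.float64(6.4), np.float64(-122.2))
[242 209] body (np.float64(-15.0), np.float64(-128.5)) rib (np.float64(-14.0), np.float64(-121.2))
```

The block's rear edge reads the same in both views taken since release (-158 and -159 mm), so the row is at rest. The measured spacings of 58 to 60 and 51 mm fit a closed row (62 and 51 mm). My lane_front estimate puts everything about 3 to 6 mm too far forward. That can only be an error in my estimate, since the row cannot pass the stop. I hand in.

```bash
python3 -c "
from workcell import env
s=env.get_state();print(s['clock'],s['tcp_pos'],s['wrist_force']);print(env.hand_in())"
```

```text
32.3 [0.55406493 0.07518316 0.24712195] [ 0.89262845 -0.45227634 -0.21595849]
the job is handed in; nothing more can be done
None
```

I loaded the feeder and handed the job in at 32.3 s of the 70 s allowed; no verdict is reported.

**What I did:** I pulled the follower back and hooked the lever in the notch. I stood the grey bench tin behind tin 1 and the spacer block behind that. I then unhooked the lever and eased the follower forward in small held steps. I let go only when the pull on the handle had dropped to about 0 N and the handle no longer followed the commands.

**Last checks:**
- **Row:** after release, tin 2 and the block were on the lane centre line to within about 1 mm. The block's rear edge read the same in two views, so the row was at rest. The tin 2 to block spacing was 51 mm, as a tight row should be.
- **Lever:** at release the handle sat within 0.5 mm of the upright line.
- **Robot:** the arm was clear of everything.

**Checks that disagreed or were not made:**
- **Stop position:** measured from my lane_front estimate, the row came out about 3 to 6 mm too far forward, with tin 1 at -28 mm where -31 is the limit. The follower's travel came out at about 0.015 m instead of 0.019. I put this down to an error in my stop estimate, taken from the first handle measurement, because the row cannot pass the stop. I did not measure the stop itself.
- **Tin 1 to tin 2 spacing:** it read only 58 to 60 mm instead of 62; the tin 1 circle fit was poor.
- **Bystanders:** I did not measure them again at the end; I saw no contact with them.

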